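Refit the battery pack of a lit counter sign and screw its retainer home

TASK

Put the grey battery pack back into the sloping dock at the back of the counter sign, tongue end up the slope, bedded flat with its lower end against the stop. Then take the screwdriver from its stand, seat the blade in the slotted brass retainer and, pressing so that the blade follows the head in, turn it clockwise the quarter turn to its end stop, so that its clip lies over the tongue; do not work the retainer with the fingers. Put the screwdriver back upright in its stand, fully down, and do not shift the mug, bird, tin or soap.

Things in the scene. Friction and masses are not known exactly. Their poses are not given: they have to be found in the camera images.
- sign: Counter sign seen from its service side: a plywood wedge 156 x 124 mm, 100 mm high, with an upright frosted panel (116 mm wide, top at 155 mm) along its far edge. It does not move. Origin: centre of the underside; x points from the low front edge to the panel. The upper face rises towards +x at 30 degrees.
- dock: Battery dock (dark floor, grey guides) on the sign's sloping face, tilted 30 degrees with it. Origin: middle of its floor (146 x 90 mm); x up the slope, z straight out of it. Stop wall 18 mm high at the lower end, inner face at x = -68 mm. Four side guides, 19 mm high with flared mouths, inner faces at y = +-30 mm, at x = -64..-48 and -2..14 mm; between them the pack's sides are free.
- seat (a point): Point on the dock's floor, axes as the dock's, 42 mm up the slope from the stop wall: where the origin of a fully seated pack lies (pack x up the slope). Up to 5 mm off along or across the slope still counts. The guides leave 3 mm on each side of the pack. The pack does not surely slide down to the stop by itself.
- clip (a joint): Turn of the retainer in rad: 0 open (clip points to -y of the dock, clear of the pack), 1.571 home at its end stop (clip points down the slope, 1.5 mm over the tongue). Grows as the head turns clockwise seen from outside, looking along -z of the dock. A steep thread draws the head in 3.8 mm per rad, 6 mm in all. Takes 0.15 N m; a push alone does not turn it; it stays where left.
- slot (a point): Middle of the slot's floor in the retainer's round brass head (31 mm across), on its axis, 78 mm up the slope from the seat. z out of the slope, x along slot and steel clip, y across the slot. Slot 5.6 mm wide (8.8 mm at its bevelled lips), 6 mm deep, open at both ends; its floor is 24.5 mm over the dock's floor when open, 18.5 mm when home. The clip reaches 32 mm from the axis.
- stud: Threaded stud that carries the brass head and the clip and is drawn in with them; it does not turn. Axes as the dock's; origin on the screw's axis, 7 mm below the slot's floor, level with the clip's underside.
- pack: Grey battery pack, 0.2 kg: body 84 x 54 x 34 mm with ribbed grips in the middle of its long sides, and a low tongue (32 mm wide, 10 mm high) standing 17 mm out of its +x end. Starts flat on the table. Origin: middle of the underside of the 84 mm body; x points to the tongue, z up. Brass contacts on the -x end.
- driver: Flat-blade screwdriver, 168 mm, 0.17 kg, at first upright in its stand, blade down. Origin: middle of the blade's edge; z along the axis to the handle, x along the blade's 16 mm width, y across its 3.2 mm thickness (1.8 mm at the edge). Shank 9 mm; round collar 36 mm at z = 76..82 mm; wooden handle, 34 mm (x) by 26 mm (y), at z = 82..168 mm, gripped across its 26 mm.
- stand: Square wooden block, 74 mm wide, 84 mm high, on a 90 mm foot, fixed, with one upright round hole of 23 mm (29 mm at its bevelled mouth) down its middle. Origin: centre of its underside, z up. The screwdriver hangs in the hole with its collar on the top face, the blade's edge 8 mm above the table.
- mug: Mug, 101 mm high, a bystander.
- wood_bird: Wooden bird, 109 mm long, a bystander.
- balm_tin: Round tin, 67 mm across, a bystander.
- soap: Wrapped soap bar, 82 mm long, a bystander.
Things that resemble listed ones, but are neither listed nor needed, are in the scene too. Of the things that look like the driver, the largest one is meant.

How it is judged:
On the way, in this order (a step that is already met when the one before it is completed fails the run):
1. the pack is bedded in the dock, tongue up the slope, while the retainer is still open (x of pack in the frame of seat between -0.005 and 0.005 m and y of pack in the frame of seat between -0.005 and 0.005 m and z of pack in the frame of seat between -0.003 and 0.003 m and angle between the z axis of pack and the z axis of dock, either way round below 0.07 rad and angle between the x axis of pack and the x axis of dock, either way round below 0.15 rad and value of joint clip below 0.4 rad), for 0.2 s.
2. the screwdriver's blade is seated in the slot of the still open retainer, in line with it and pressing on it (distance between driver and slot below 0.005 m and angle between the z axis of driver and the z axis of dock, either way round below 0.14 rad and contact force between driver and stud above 1.5 N and value of joint clip below 0.5 rad), for 0.1 s.
3. the retainer has been turned home with the blade still seated, in line and pressing, over the bedded pack (value of joint clip above 1.47 rad and distance between driver and slot below 0.005 m and angle between the z axis of driver and the z axis of dock, either way round below 0.14 rad and contact force between driver and stud above 1.5 N and x of pack in the frame of seat between -0.005 and 0.005 m and y of pack in the frame of seat between -0.005 and 0.005 m and z of pack in the frame of seat between -0.003 and 0.003 m and angle between the z axis of pack and the z axis of dock, either way round below 0.07 rad and angle between the x axis of pack and the x axis of dock, either way round below 0.15 rad), for 0.1 s.
At the end, for the whole second after the job is handed in: Pack in the dock within 5 mm along and across the slope, 3 mm of its floor, 0.07 rad of flat, 0.15 rad of straight; retainer at 1.47 rad or more; screwdriver at rest in its stand, within 6 mm of the hole's axis, 3 mm of full depth, 0.08 rad of upright (x of pack in the frame of seat between -0.005 and 0.005 m and y of pack in the frame of seat between -0.005 and 0.005 m and z of pack in the frame of seat between -0.003 and 0.003 m and angle between the z axis of pack and the z axis of dock, either way round below 0.07 rad and angle between the x axis of pack and the x axis of dock, either way round below 0.15 rad and value of joint clip above 1.47 rad and x of driver in the frame of stand between -0.006 and 0.006 m and y of driver in the frame of stand between -0.006 and 0.006 m and z of driver in the frame of stand between 0.005 and 0.011 m and angle between driver's own z axis and vertical below 0.08 rad and linear speed of driver below 0.02 m/s); the robot touches nothing.
It fails at once if a bystander (mug, bird, tin, soap) was shifted by more than 20 mm (distance of any of mug, wood_bird, balm_tin, soap from where it was at the start of the episode above 0.02 m).
It fails at once if the retainer was worked with the fingers (contact force between the fingers and stud above 1 N).
It also fails if it takes over 72 s, if anything falls off the work surface, if the arm or the gripper's body presses on something with over 40 N, if the wrist force passes 120 N, or if a joint passes its speed limit or range.

ROBOT

A 7-joint arm with a two-finger parallel gripper is mounted at the origin on a cart in front of the work surface, level with it; the furniture and walls round the work are solid. World frame = base frame: x ahead of the robot, y to its left, z up, the work surface at z = 0. Lengths are in m, angles in rad, forces in N, time in s.
With the tool pointing down it reaches from about 0.425 to 0.95 m from the base axis. Payload 4.7 kg.
Tool frame: the origin (TCP) lies at the very end of the fingers, on their centre line; the grasp point (between the pads) lies 19 mm behind it; z points along the fingers, y is the line along which they close (so a half turn about z gives the same grasp; the last joint's range is limited). The gripper opens to 85 mm and grips with 20 to 120 N. Pads are 22 mm wide; open, the fingers measure 114 mm over their backs; the gripper's body (76 mm by 85 mm) begins 54 mm behind the grasp point. The pads swing forward as they close: fully open they stand 13 mm farther back than shut.
Start: joints at [-1.366, 0.469, -0.049, 1.532, 0.024, 1.141, -0.082], TCP at [0.156, 0.657, 0.231] pointing down, gripper open.
Joint ranges: [-2.59, 2.59], [-0.33, 1.99], [-1.39, 1.29], [0.1, 2.45], [-1.04, 4.18], [0.21, 1.99], [-2.66, 2.66]. Speed limits (rad/s): [2.57, 2.57, 3.14, 3.14, 3.14, 3.14, 3.14].

INTERFACE

Orientations are given as a unit quaternion [x, y, z, w].
In Python, from workcell import ctrl gives the robot as it stands.
- The arm moves only by the tool drive_tool, never from a script. Its argument "commands" is text: rows parted by semicolons, each of 7 numbers parted by spaces: the shift along the tool's x, y, z in mm, then the turn, a rotation vector about the tool's x, y, z in rad, then the finger opening in mm, from 0 to 85.4. In form: x y z ax ay az hand; .... A call has exactly 8 rows; each row is the pose to reach, as a shift and turn from the pose commanded when the call began, along the tool's axes at that moment; what a row does not reach only later rows make up. A row lasts 1/8 s, in which the tool goes at most 62.5 mm and 10.7 degrees, less where a joint would pass 70% of its speed; a pose out of reach is approached as far as the arm can. A call with a gripper value outside its range is refused whole. The fingers move at their own pace and stop on an object; "squeeze" is the grip in N (left out, the last holds). Time passes only in rows, so rows that repeat a pose let the fingers close, or fill a call up. It gives the time, the measured TCP pose, the force, the opening and the grip force at its end, in the units of the state.
- ctrl.get_state(): the state, without advancing time (a new reading comes with each control period).
- ctrl.grab_frame(name): name is "side" or "top"; returns a dict with "frame" (480x640x3 uint8, red, green, blue), "vertical_fov" (degrees; the focal length in pixels is half the picture's height over the tangent of half this angle, whatever the lens; pixels are square), "cx", "cy" (the principal point, pixels), "extrinsics" (4x4, takes a point from world to camera coordinates). Camera axes: x right, y up, looking along -z (the intrinsics and any distortion apply to the point x, -y, -z); pixel columns grow to the right and rows downward; lengths in m; the calibration is good to about 2 mm. A picture is of the moment at which its call begins. There is no depth.
- ctrl.close_job(): hands the job in; it is judged then, once.
The state is a dict: "clock": time; "qpos": joint angles; "qvel": joint speeds; "effort": joint torques, N m; "tcp_pos": TCP position; "tcp_rot": TCP orientation; "wrist_force": force on the tool from outside, world axes, zero at the start; "moment": the same for the moment, N m; "opening": finger opening in m; "grasp_force": force on a finger pad.
Only numpy, scipy, OpenCV 4.12 (cv2) and the standard library are available. Lean on these libraries where they do the work, as an engineer would, in place of code of your own. Each camera call takes 0.05 s, during which the arm holds its last target. There are 200 camera calls.

## Working session

There is one attempt and no reset: what is moved stays moved. The work goes in short steps, Python scripts to look and compute and a tool call to move; the robot and the scene stay as the last step left them, time stands still between calls to the robot, and variables do not carry over. Pictures are saved under pics/ and viewed, at most 10 in all, crops included, and the job is handed in when it is done.

Besides the shell and the picture viewer there is one more tool, called after "Emit:" as name(argument=value, ...) on one line, values as JSON. drive_tool: Moves the arm, as the interface text tells. Its arguments: {"type":"object","properties":{"commands":{"type":"string"},"squeeze":{"type":"number"}},"required":["commands"]}

```bash
mkdir -p pics; cat > h.py <<'E'
import numpy as np, cv2
from workcell import ctrl
from scipy.spatial.transform import Rotation as R
def grab(n,p):
    f=ctrl.grab_frame(n); cv2.imwrite(f'pics/{p}.png',f['frame'][:,:,::-1]); 
    np.savez(f'pics/{p}.npz',**{k:v for k,v in f.items()}); return f
def foc(f): return 240/np.tan(np.radians(float(f['vertical_fov']))/2)
def proj(f,P):
    P=np.atleast_2d(P); E=np.array(f['extrinsics']); c=P@E[:3,:3].T+E[:3,3]; F=foc(f)
    return np.c_[f['cx']+F*c[:,0]/-c[:,2], f['cy']-F*c[:,1]/-c[:,2]]
def ray(f,u,v):
    E=np.array(f['extrinsics']); F=foc(f); d=np.array([(u-f['cx'])/F,-(v-f['cy'])/F,-1.])
    return -E[:3,:3].T@E[:3,3], E[:3,:3].T@d
def onz(f,u,v,z):
    o,d=ray(f,u,v); return o+d*(z-o[2])/d[2]
def load(p): return dict(np.load(f'pics/{p}.npz',allow_pickle=True))
E
python3 - <<'E'
from h import *
np.set_printoptions(precision=4,suppress=True)
for n in('top','side'):
    f=grab(n,n+'0'); print({k:v for k,v in f.items() if k!='frame'})
print(ctrl.get_state())
E
```

```text
{'vertical_fov': 43.7982572743295, 'cx': 320.5277342706887, 'cy': 241.99345502003035, 'extrinsics': array([[-0.3426, -0.9395, -0.0003,  0.2392],
       [ 0.876 , -0.3196,  0.3612, -0.4822],
       [-0.3395,  0.1235,  0.9325, -1.4988],
       [ 0.    ,  0.    ,  0.    ,  1.    ]])}
{'vertical_fov': 57.9374958110402, 'cx': 312.86841346157695, 'cy': 241.41455325708674, 'extrinsics': array([[-0.9998, -0.0091, -0.0155,  0.5275],
       [-0.0055, -0.6643,  0.7474, -0.0297],
       [-0.0171,  0.7474,  0.6642, -1.0789],
       [ 0.    ,  0.    ,  0.    ,  1.    ]])}
{'clock': 0.1, 'qpos': array([-1.3659,  0.4694, -0.0486,  1.5336,  0.0241,  1.141 , -0.0823]), 'qvel': array([ 0.0007, -0.0006, -0.0017, -0.0018, -0.0005,  0.0011,  0.0013]), 'effort': array([  0.0002, -51.1512,  -0.0473, -23.8391,   0.0107,   0.0043,
         0.    ]), 'tcp_pos': array([0.1562, 0.6561, 0.2304]), 'tcp_rot': array([ 0.1166,  0.9932, -0.0009, -0.0001]), 'wrist_force': array([ 0.1561, -0.5157,  0.8722]), 'moment': array([-0.0178, -0.0143,  0.0315]), 'grasp_force': 0.0, 'opening': 0.08520485827211956}
```

View pics/top0.png

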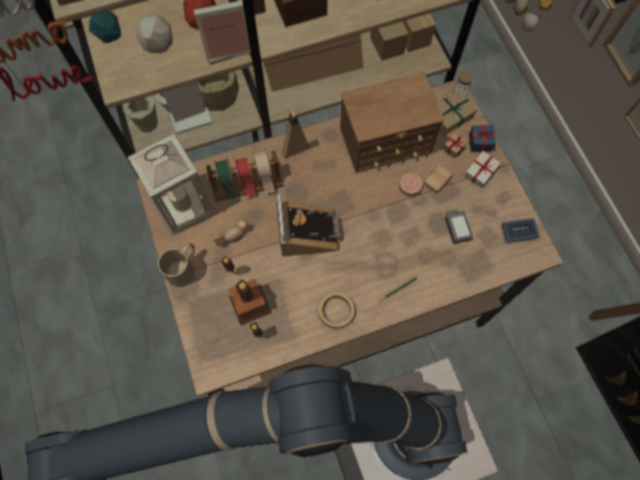

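View pics/side0.png

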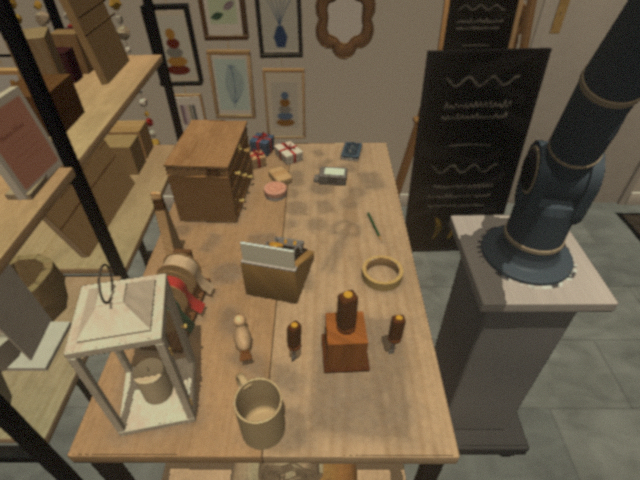

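Candidates for the driver: the large one in the block stand, top (243,290) / side (347,310), and two small look-alikes at top (227,264) and (256,328). The stand one is the largest, so that is the one I want. For the pack: the grey unit at top (458,226), against the blue box at (520,231). I'll check both in one close crop.

```bash
python3 - <<'E'
from h import *
t=cv2.imread('pics/top0.png'); s=cv2.imread('pics/side0.png')
def c(im,x,y,w,h,k): return cv2.resize(im[y:y+h,x:x+w],None,fx=k,fy=k,interpolation=cv2.INTER_CUBIC)
# 800x600 : 3 cols of 266 x 300
a=[c(t,268,180,80,90,3.333),c(t,425,195,80,90,3.333),c(t,210,250,80,90,3.333)]
b=[c(s,238,220,80,90,3.333),c(s,295,140,80,90,3.333),c(s,306,283,80,90,3.333)]
m=np.vstack([np.hstack([i[:300,:266] for i in a]),np.hstack([i[:300,:266] for i in b])])
cv2.imwrite('pics/crop1.png',m)
E
```

```text
(no output)
```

View pics/crop1.png

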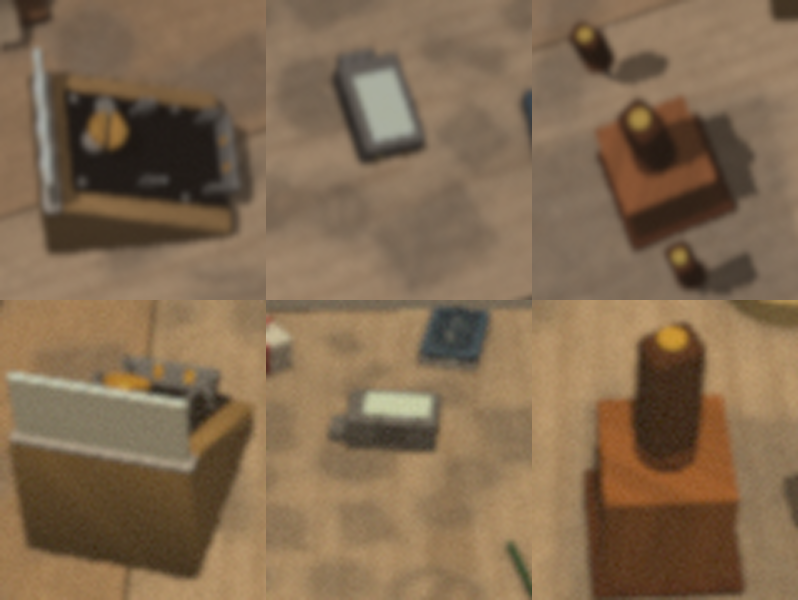

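```bash
python3 - <<'E'
from h import *
np.set_printoptions(precision=4,suppress=True)
t=cv2.imread('pics/top0.png'); s=cv2.imread('pics/side0.png')
def c(im,x,y,w,h,k): return cv2.resize(im[y:y+h,x:x+w],None,fx=k,fy=k,interpolation=cv2.INTER_LANCZOS4)
m=np.vstack([c(t,272,190,80,36,10),c(s,238,230,80,24,10)])
m=cv2.convertScaleAbs(m,alpha=1.5)
cv2.imwrite('pics/crop2.png',m[:600])
for n in('top0','side0'):
    f=load(n); print(n,ray(f,0,0)[0])
E
```

```text
top0 [-0.0044  0.2556  1.5718]
side0 [0.5089 0.7914 0.747 ]
```

View pics/crop2.png

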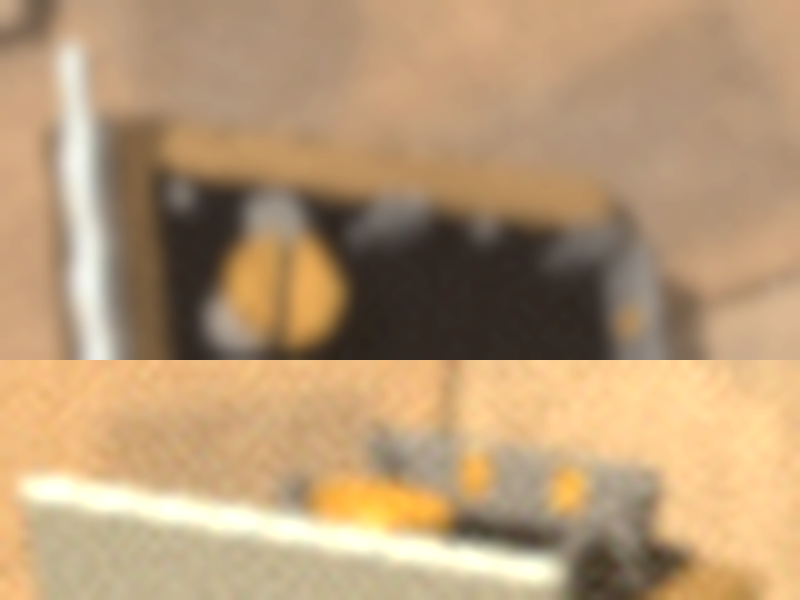

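```bash
cat > fit.py <<'E'
from h import *
from scipy.optimize import least_squares
np.set_printoptions(precision=4,suppress=True)
T=load('top0'); S=load('side0')
def fr(x,y,yaw): return R.from_euler('z',yaw).as_matrix(),np.array([x,y,0])
sg=[(T,(78,62,0),(282.1,254.7)),(T,(-78,62,0),(338.2,250.2)),(T,(-78,-62,10),(332.6,208.8)),
 (S,(78,-62,0),(246.7,293.8)),(S,(78,62,0),(295.6,302.8)),(S,(-78,62,10),(313.3,252)),
 (T,('p',-58,155),(278.6,194.1)),(T,('p',58,155),(282,242)),(S,('p',-58,155),(239.8,242)),(S,('p',58,155),(293.6,251))]
def res(p,full=False):
    M,o=fr(*p[:3]); r=[]
    for f,m,u in sg:
        m=np.array([p[3]*1000 if m[0]=='p' else m[0],m[1],m[2]],float)/1000
        r.append(proj(f,M@m+o)[0]-u)
    return np.array(r) if full else np.ravel(r)
a=least_squares(res,[.5,.3,1.5,.07],loss='soft_l1'); print('sign',a.x); print(res(a.x,True).round(1).tolist())
M,o=fr(*a.x[:3])
D=R.from_euler('y',-30,degrees=True).as_matrix()
dk=[(T,(73,-45,0),(287.3,207.3)),(T,(73,45,0),(290.2,237.5)),(T,(52,0,30.5),(300,218.5)),
 (S,(-73,-45,18),(275,236.4)),(S,(-73,45,18),(303.1,240.6))]
def rd(p,full=False):
    o2=o+M@np.array([p[0],p[1],.055+p[2]]); r=[proj(f,o2+M@D@(np.array(m)/1000))[0]-u for f,m,u in dk]
    return np.array(r) if full else np.ravel(r)
b=least_squares(rd,[0,0,0],loss='soft_l1'); print('dock in sign',b.x+[0,0,.055],'world',o+M@(b.x+[0,0,.055])); print(rd(b.x,True).round(1).tolist())
pk=[(T,'lab',(382.,107.)),(S,'lab',(398,405)),(T,(42,27,34),(340,70)),(T,(42,-27,34),(397,55)),(T,(-42,-27,34),(424,150)),(T,(-42,27,34),(366,160)),
 (S,(42,-27,34),(352,390)),(S,(-42,-27,34),(440,392)),(S,(-42,27,34),(436,421)),(S,(42,27,34),(347,415))]
def rp(p,full=False):
    Mp,op=fr(*p); r=[]
    for f,m,u in pk:
        m=(0,0,34) if m=='lab' else m
        off=np.array([425-266/3.333,195]) if f is T else np.array([295-266/3.333,140-300/3.333])
        r.append(proj(f,Mp@(np.array(m)/1000)+op)[0]-(np.array(u)/3.333+off-.35))
    return np.array(r) if full else np.ravel(r)
c=least_squares(rp,[.6,-.1,2.6],loss='soft_l1'); print('pack',c.x); print(rp(c.x,True).round(1).tolist())
# stand: top-face corners z=84 , driver cap
def cr(u,top): return np.array(u)/3.333+(np.array([210-532/3.333,250]) if top else np.array([306-532/3.333,283-90]))-.35
st=[(T,(597,130)),(T,(686,98)),(T,(717,180)),(T,(630,213)),(S,(600,402)),(S,(723,398)),(S,(737,500)),(S,(601,507))]
for f,u in st: print(onz(f,*cr(u,f is T),.084))
print('cap',onz(T,*cr((639,118),True),.176),onz(S,*cr((671,338),False),.176))
E
python3 fit.py
```

```text
sign [0.6038 0.0699 1.3443 0.0713]
[[1.5, 2.3], [0.7, 0.4], [0.6, 0.3], [-1.7, 0.6], [1.7, 0.8], [0.2, 1.7], [-0.5, -0.0], [0.5, -7.2], [-0.8, 0.2], [-0.3, -0.5]]
dock in sign [-0.0103  0.0023  0.0655] world [0.5992 0.0605 0.0655]
[[-0.6, -0.3], [0.0, 0.2], [0.7, -0.1], [-2.3, -0.4], [4.8, 0.6]]
pack [ 0.4663 -0.3281 -0.1349]
[[-0.0, -0.3], [-0.3, 0.4], [-1.0, -0.8], [0.3, -0.1], [1.2, -1.5], [-0.1, -0.6], [0.9, -0.7], [1.7, 0.4], [1.4, 1.4], [0.0, 1.3]]
[0.4965 0.3258 0.084 ]
[0.4976 0.2527 0.084 ]
[0.4263 0.2505 0.084 ]
[0.4244 0.3213 0.084 ]
[0.4984 0.2554 0.084 ]
[0.4268 0.2526 0.084 ]
[0.4246 0.3235 0.084 ]
[0.4989 0.3279 0.084 ]
cap [0.4638 0.2899 0.176 ] [0.4622 0.2874 0.176 ]
```

```bash
cat >> fit.py <<'E'
print('---')
dk[3]=(S,('w',-1,18),(275,236.4)); dk[4]=(S,('w',1,18),(303.1,240.6))
def rd(p,full=False):
    o2=o+M@np.array([p[0],p[1],.055+p[2]]); r=[]
    for f,m,u in dk:
        m=(-73,m[1]*p[3]*1000,m[2]) if m[0]=='w' else m
        r.append(proj(f,o2+M@D@(np.array(m)/1000))[0]-u)
    return np.array(r) if full else np.r_[np.ravel(r),p[1]*200]
b=least_squares(rd,[0,0,0,.04],loss='soft_l1'); print('dock in sign',b.x,'world',o+M@(b.x[:3]+[0,0,.055])); print(rd(b.x,True).round(1).tolist())
od=o+M@(b.x[:3]+[0,0,.055]); MD=M@D
np.savez('dock.npz',o=od,M=MD)
def cube(x0,x1,y0,y1,z0,z1): return [((x0,y0,z0),(x1,y0,z0)),((x0,y1,z0),(x1,y1,z0)),((x0,y0,z0),(x0,y1,z0)),((x1,y0,z0),(x1,y1,z0)),((x0,y0,z1),(x1,y0,z1)),((x0,y1,z1),(x1,y1,z1)),((x0,y0,z1),(x0,y1,z1)),((x1,y0,z1),(x1,y1,z1))]
dl=[((-73,-45,0),(73,-45,0)),((-73,45,0),(73,45,0)),((73,45,0),(73,-45,0)),((-73,45,0),(-73,-45,0))]
for x0,x1 in((-64,-48),(-2,14)):
    for sgn in(1,-1): dl+=[((x0,30*sgn,19),(x1,30*sgn,19)),((x0,30*sgn,0),(x1,30*sgn,0))]
dl+=[((-68,-37,18),(-68,37,18)),((-68,-37,0),(-68,37,0))]
th=np.linspace(0,2*np.pi,13); cc=[(52+15.5*np.cos(t),15.5*np.sin(t),30.5) for t in th]; dl+=list(zip(cc[:-1],cc[1:]))
wl=[((78,62,0),(-78,62,0)),((78,-62,0),(78,62,0)),((78,62,100),(-78,62,10)),((78,-62,100),(-78,-62,10)),((-78,-62,10),(-78,62,10)),((-78,-62,0),(-78,62,0)),((71,-58,155),(71,58,155))]
Mp,op=fr(*c.x); pl=cube(-42,42,-27,27,0,34)+cube(42,59,-16,16,0,10)
sl=cube(-37,37,-37,37,0,84)
sc=[(MD,od,dl,(0,255,0)),(M,o,wl,(255,0,255)),(Mp,op,pl,(0,255,255)),(np.eye(3),np.array([.4617,.2887,0]),sl,(255,255,0))]
def ov(f,im,x,y,w,h,k):
    I=cv2.resize(im[y:y+h,x:x+w],None,fx=k,fy=k,interpolation=cv2.INTER_CUBIC); I=cv2.convertScaleAbs(I,alpha=1.3)
    for A,oo,L,col in sc:
        for p,q in L:
            a1,b1=[tuple(np.round((proj(f,A@(np.array(v)/1000)+oo)[0]-[x,y]+.5)*k).astype(int).tolist()) for v in(p,q)]
            cv2.line(I,a1,b1,col,1)
    return I
t=cv2.imread('pics/top0.png'); s=cv2.imread('pics/side0.png')
m=np.vstack([np.hstack([ov(T,t,270,185,80,75,5),ov(T,t,425,200,80,75,5)]),np.hstack([ov(S,s,235,225,80,45,5)[:225],ov(S,s,295,145,80,45,5)])])
cv2.imwrite('pics/ov1.png',m)
E
python3 fit.py|sed -n '/---/,$p'
```

```text
---
dock in sign [-0.0102  0.0007  0.0096  0.0359] world [0.6008 0.0602 0.0646]
[[-0.6, -0.7], [-0.0, -0.2], [0.6, -0.5], [0.5, 0.3], [0.5, 0.3]]
```

View pics/ov1.png

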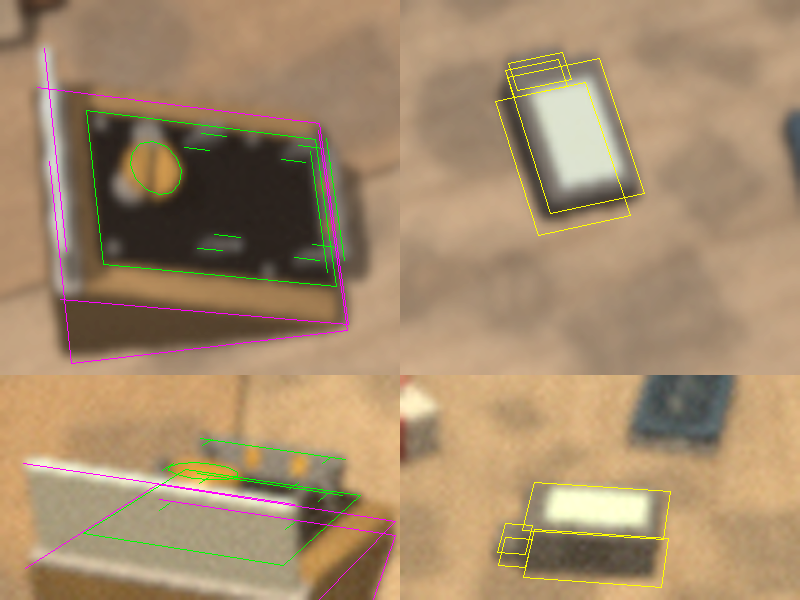

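```bash
cat > fit2.py <<'E'
exec(open('fit.py').read().split("print('---')")[0].replace('print(','(lambda *a:0)('))
sg.pop(7)
# wedge long edges, lines in top image: two points on each
ln=[(T,((78,-62,100),(-78,-62,10)),[(288.0,202.4),(310,205.3),(332.4,209.1)])]
dk[3]=(S,('w',-1,18),(275,236.4)); dk[4]=(S,('w',1,18),(303.1,240.6))
def rj(p,full=False):
    M,o=fr(*p[:3]); r=[]
    for f,m,u in sg:
        m=np.array([p[3]*1000 if m[0]=='p' else m[0],m[1],m[2]],float)/1000
        r.append(proj(f,M@m+o)[0]-u)
    o2=o+M@np.array([p[4],0,.055+p[5]])
    for f,m,u in dk:
        m=(-73,m[1]*p[6]*1000,m[2]) if m[0]=='w' else m
        r.append((proj(f,o2+M@D@(np.array(m)/1000))[0]-u)*1.5)
    for f,(m1,m2),us in ln:
        a1,a2=[proj(f,M@(np.array(m)/1000)+o)[0] for m in(m1,m2)]; n=(a2-a1)[::-1]*[1,-1]; n/=np.linalg.norm(n)
        for u in us: r.append(np.array([n@(np.array(u)-a1),0]))
    return np.array(r) if full else np.ravel(r)
a=least_squares(rj,[.6,.07,1.344,.07,-.01,.01,.036],loss='soft_l1',f_scale=.7)
p=a.x; print(p, np.sqrt(np.diag(np.linalg.inv(a.jac.T@a.jac)))*.7); print(rj(p,True).round(1).tolist())
M,o=fr(*p[:3]); od=o+M@np.array([p[4],0,.055+p[5]]); MD=M@D; np.savez('dock.npz',o=od,M=MD,yaw=p[2])
for n,v in dict(dock=(0,0,0),seat=(-26,0,0),slot=(52,0,24.5)).items(): print(n,od+MD@(np.array(v)/1000))
# pack silhouette fit
def mask(n,x,y,w,h):
    hsv=cv2.cvtColor(cv2.imread(f'pics/{n}.png'),cv2.COLOR_BGR2HSV)[y:y+h,x:x+w]
    return np.clip((95-hsv[...,1].astype(float))/40+.5,0,1)
regs=[(T,'top0',440,203,40,48),(S,'side0',312,160,40,34)]
ms=[mask(r[1],*r[2:]) for r in regs]
K=8
def sil(p,r):
    f,_,x,y,w,h=r; Mp,op=fr(*p); I=np.zeros((h*K,w*K),np.uint8)
    for b in((-42,42,-27,27,0,34),(42,59,-16,16,0,10)):
        P=np.array([(i,j,k) for i in b[:2] for j in b[2:4] for k in b[4:]])/1000
        q=(proj(f,P@Mp.T+op)-[x,y]+.5)*K
        cv2.fillConvexPoly(I,cv2.convexHull(np.round(q).astype(np.int32)),255)
    return cv2.resize(cv2.GaussianBlur(I,(0,0),K*.8),(w,h),interpolation=cv2.INTER_AREA)/255.
from scipy.optimize import minimize
def cost(p): return sum(((sil(p,r)-m)**2).sum() for r,m in zip(regs,ms))
best=min((minimize(cost,[c.x[0]+dx,c.x[1]+dy,c.x[2]+da],method='Nelder-Mead',options=dict(initial_simplex=[[c.x[0]+dx,c.x[1]+dy,c.x[2]+da]]+[[c.x[0]+dx+(.008 if i==0 else 0),c.x[1]+dy+(.008 if i==1 else 0),c.x[2]+da+(.1 if i==2 else 0)] for i in range(3)])) for dx in(0,.01) for dy in (0,-.01) for da in(0,.1)),key=lambda z:z.fun)
print('pack',best.x,best.fun)
for r in regs: pass
V=[]
for r,m in zip(regs,ms):
    f,n,x,y,w,h=r; im=cv2.imread(f'pics/{n}.png')[y:y+h,x:x+w]; I=cv2.resize(im,None,fx=8,fy=8,interpolation=cv2.INTER_CUBIC)
    sI=cv2.resize((sil(best.x,r)*255).astype(np.uint8),None,fx=8,fy=8,interpolation=cv2.INTER_CUBIC); cs,_=cv2.findContours((sI>127).astype(np.uint8),0,2); cv2.drawContours(I,cs,-1,(0,255,0),1)
    V.append(np.vstack([I,cv2.cvtColor(cv2.resize((m*255).astype(np.uint8),None,fx=4,fy=4),cv2.COLOR_GRAY2BGR).repeat(1,0) if 0 else np.zeros((0,320,3),np.uint8)]))
hh=max(v.shape[0] for v in V); V=[np.vstack([v,np.zeros((hh-v.shape[0],v.shape[1],3),np.uint8)]) for v in V]
cv2.imwrite('pics/ov2.png',np.hstack(V))
E
python3 fit2.py
```

```text
[ 0.6038  0.0695  1.3487  0.0709 -0.0101  0.0091  0.0359] [0.0007 0.0015 0.0065 0.002  0.0019 0.0016 0.0009]
[[1.8, 2.4], [0.9, 0.2], [0.6, 0.2], [-1.6, 0.6], [1.9, 0.6], [0.1, 1.4], [-0.2, 0.0], [-0.6, 0.0], [-0.1, -0.9], [-0.9, -1.3], [0.2, -0.6], [1.1, -1.0], [0.2, 0.6], [0.2, 0.4], [0.9, 0.0], [0.8, 0.0], [-0.3, 0.0]]
dock [0.6016 0.0597 0.0641]
seat [0.5966 0.0377 0.0511]
slot [0.6088 0.0917 0.1113]
pack [ 0.4719 -0.3328 -0.0161] 875.2911459534794
```

View pics/ov2.png

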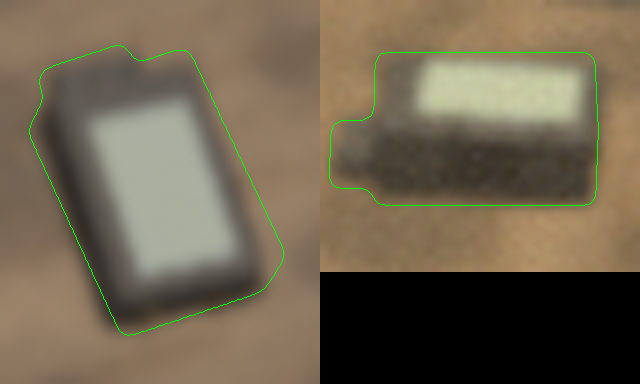

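Top (458,226) is the pack, with its tongue at the upper left of the crop, and the largest driver stands in the block at top (243,290). Both choices are confirmed. Moving now.

```bash
cat > mv.py <<'E'
from h import *
np.set_printoptions(precision=4,suppress=True)
d=np.load('dock.npz')
def down(a): return np.array([[-np.cos(a),-np.sin(a),0],[-np.sin(a),np.cos(a),0],[0,0,-1]]).T
def dockR(): # tool z=-dock z, tool x=-dock x
    M=d['M']; return np.c_[-M[:,0],M[:,1],-M[:,2]]
def dockP(x,y,z): return d['o']+d['M']@(np.array([x,y,z])/1000)
def delta(P,Rt,s=None):
    s=s or ctrl.get_state(); A=R.from_quat(s['tcp_rot'])
    sh=A.inv().apply(np.array(P)-s['tcp_pos'])*1000; rv=(A.inv()*R.from_matrix(Rt)).as_rotvec()
    print('shift',sh.round(1),'rot',rv.round(4),'n',np.linalg.norm(sh).round(0),np.linalg.norm(rv).round(2))
def st():
    s=ctrl.get_state(); print({k:np.round(s[k],4) for k in('clock','tcp_pos','wrist_force','moment','opening','grasp_force','qpos')})
E
python3 - <<'E'
from mv import *
delta([.5,.25,.30],down(-.016)); delta([.472,-.331,.14],down(-.016))
E
```

```text
shift [-428.5 -315.6  -69.1] rot [-0.0018 -0.0001 -0.2177] n 537.0 0.22
shift [-535.8 -887.    92. ] rot [-0.0018 -0.0001 -0.2177] n 1040.0 0.22
```

Emit:
drive_tool(commands="-55 -40 -69 0 0 -0.05 85; -110 -80 -69 0 0 -0.1 85; -165 -120 -69 0 0 -0.15 85; -220 -160 -69 0 0 -0.2 85; -275 -200 -69 0 0 -0.218 85; -330 -240 -69 0 0 -0.218 85; -385 -285 -69 0 0 -0.218 85; -429 -316 -69 0 0 -0.218 85", squeeze=40)

```text
clock: 1.1
tcp_pos: [0.4667, 0.2893, 0.3001]
tcp_rot: [0.008, 1.0, 0.0, -0.0]
wrist_force: [0.5, 0.9, -0.3]
opening: 0.0849
grasp_force: 0.0
```

```bash
python3 -c "
from mv import *
st(); delta([.472,-.331,.14],down(-.016))"
```

```text
{'clock': np.float64(1.1), 'tcp_pos': array([0.4667, 0.2893, 0.3001]), 'wrist_force': array([ 0.536 ,  0.9266, -0.2786]), 'moment': array([ 0.0738, -0.0506, -0.0335]), 'opening': np.float64(0.0849), 'grasp_force': np.float64(0.0), 'qpos': array([-0.7368,  0.2051,  0.1252,  1.7507, -0.0277,  1.1876,  0.9513])}
shift [ -15.1 -620.1  160. ] rot [ 0.0001 -0.0003  0.0003] n 641.0 0.0
```

Emit:
drive_tool(commands="4 -36 0 0 0 0.18 85; 8 -72 0 0 0 0.36 85; 12 -110 0 0 0 0.54 85; 16 -150 0 0 0 0.72 85; 18 -190 0 0 0 0.9 85; 20 -230 0 0 0 1.08 85; 22 -265 0 0 0 1.26 85; 24 -300 0 0 0 1.44 85")

```text
clock: 2.1
tcp_pos: [0.4366, -0.0097, 0.3]
tcp_rot: [0.668, 0.745, -0.0, -0.0]
wrist_force: [0.1, -0.1, -0.3]
opening: 0.0847
grasp_force: 0.0
```

```bash
python3 -c "
from mv import *
st(); delta([.472,-.331,.14],down(-.016-np.pi))"
```

```text
{'clock': np.float64(2.1), 'tcp_pos': array([ 0.4366, -0.0097,  0.3   ]), 'wrist_force': array([ 0.1329, -0.0866, -0.3122]), 'moment': array([-0.0621, -0.0228,  0.0036]), 'opening': np.float64(0.0847), 'grasp_force': np.float64(0.0), 'qpos': array([-0.5033, -0.0086,  0.4315,  1.988 ,  0.0037,  1.1618,  0.0357])}
shift [-323.3    0.3  159.9] rot [-0.0005  0.0001  1.6958] n 361.0 1.7
```

Emit:
drive_tool(commands="-40 0 20 0 0 0.18 85; -80 0 40 0 0 0.36 85; -120 0 60 0 0 0.54 85; -160 0 80 0 0 0.72 85; -200 0 100 0 0 0.9 85; -240 0 120 0 0 1.08 85; -280 0 130 0 0 1.26 85; -320 0 130 0 0 1.44 85")

```text
clock: 3.1
tcp_pos: [0.4733, -0.3269, 0.1688]
tcp_rot: [0.993, 0.12, -0.001, -0.001]
wrist_force: [0.5, 0.1, 0.9]
opening: 0.0852
grasp_force: 0.0
```

```bash
python3 -c "
from mv import *
st(); delta([.472,-.331,.14],down(-.016-np.pi))"
```

```text
{'clock': np.float64(3.1), 'tcp_pos': array([ 0.4733, -0.3269,  0.1688]), 'wrist_force': array([0.5187, 0.1178, 0.9413]), 'moment': array([ 0.0004, -0.0427, -0.0071]), 'opening': np.float64(0.0852), 'grasp_force': np.float64(0.0), 'qpos': array([-0.051 ,  0.457 ,  0.7809,  1.8749, -0.3856,  0.9696, -0.4282])}
shift [-2.2  3.7 28.8] rot [-0.0016  0.0022  0.2561] n 29.0 0.26
```

Emit:
drive_tool(commands="-1 2 10 0 0 0.1 85; -2 4 30 0 0 0.2 85; -2 4 50 0 0 0.256 85; -2 4 70 0 0 0.256 85; -2 4 84 0 0 0.256 85; -2 4 84 0 0 0.256 85; -2 4 84 0 0 0.256 85; -2 4 84 0 0 0.256 85")

```text
clock: 4.1
tcp_pos: [0.4733, -0.3311, 0.087]
tcp_rot: [1.0, -0.005, 0.001, 0.0]
wrist_force: [0.2, -0.5, -0.1]
opening: 0.085
grasp_force: 0.0
```

```bash
python3 - <<'E'
from mv import *
st()
f=grab('top','top1');g=grab('side','side1')
s=ctrl.get_state();p=s['tcp_pos'];A=R.from_quat(s['tcp_rot']).as_matrix()
out=[]
for F,n,x,y in((f,'top1',425,185),(g,'side1',285,120)):
    I=cv2.resize(cv2.imread(f'pics/{n}.png')[y:y+75,x:x+80],None,fx=5,fy=5,interpolation=cv2.INTER_CUBIC)
    for v in((0,0,0),(0,.0425,-.013),(0,-.0425,-.013)):
        q=(proj(F,p+A@np.array(v))[0]-[x,y]+.5)*5; cv2.drawMarker(I,tuple(q.astype(int).tolist()),(0,255,0),1,8)
    out.append(I)
cv2.imwrite('pics/v1.png',np.hstack(out))
E
```

```text
{'clock': np.float64(4.1), 'tcp_pos': array([ 0.4733, -0.3311,  0.087 ]), 'wrist_force': array([ 0.1753, -0.5223, -0.0871]), 'moment': array([-0.0327, -0.0475, -0.0119]), 'opening': np.float64(0.085), 'grasp_force': np.float64(0.0), 'qpos': array([-0.0143,  0.5824,  0.7586,  1.9364, -0.5371,  0.8335, -0.5455])}
```

View pics/v1.png

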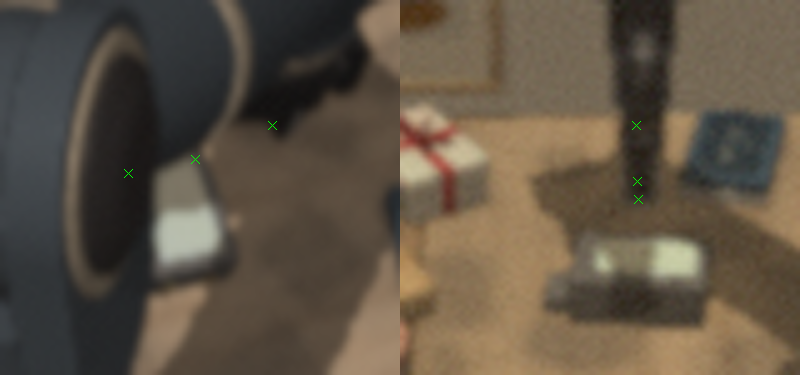

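Emit:
drive_tool(commands="-1 0 20 0 0 0 85; -1 0 40 0 0 0 85; -1 0 60 0 0 0 85; -1 0 75 0 0 0 85; -1 0 83 0 0 0 85; -1 0 83 0 0 0 85; -1 0 83 0 0 0 50; -1 0 83 0 0 0 40", squeeze=50)

```text
clock: 5.2
tcp_pos: [0.4725, -0.3314, 0.0044]
tcp_rot: [1.0, -0.005, 0.001, 0.0]
wrist_force: [0.3, 0.7, 3.3]
opening: 0.0546
grasp_force: 50.3
```

Emit:
drive_tool(commands="0 0 0 0 0 0 40; 0 0 0 0 0 0 40; 0 0 0 0 0 0 40; 0 0 -20 0 0 0 40; 0 0 -50 0 0 0 40; 0 0 -90 0 0 0 40; 0 0 -140 0 0 0 40; 0 0 -180 0 0 0 40")

```text
clock: 6.2
tcp_pos: [0.4717, -0.3308, 0.186]
tcp_rot: [1.0, -0.005, 0.001, 0.0]
wrist_force: [0.6, -1.0, -2.8]
opening: 0.0547
grasp_force: 51.8
```

```bash
python3 - <<'E'
from mv import *
st(); print(dockR())
for z in (120,60): delta(dockP(-26+2,0,3+z),dockR())
E
```

```text
{'clock': np.float64(6.2), 'tcp_pos': array([ 0.4717, -0.3308,  0.186 ]), 'wrist_force': array([ 0.6065, -0.9664, -2.7534]), 'moment': array([ 0.0607, -0.0649, -0.024 ]), 'opening': np.float64(0.0547), 'grasp_force': np.float64(51.8055), 'qpos': array([-0.1045,  0.4589,  0.869 ,  1.8614, -0.4117,  1.01  , -0.6434])}
[[-0.1908 -0.9754  0.1101]
 [-0.8448  0.2203  0.4877]
 [-0.5     0.     -0.866 ]]
shift [ 108.4 -311.4   27.4] rot [ 0.4643 -0.3773  1.7369] n 331.0 1.84
shift [ 114.6 -340.8   79.4] rot [ 0.4643 -0.3773  1.7369] n 368.0 1.84
```

```bash
sed -i 's/return np.c_\[-M\[:,0\],M\[:,1\],-M\[:,2\]\]/return np.c_[M[:,0],-M[:,1],-M[:,2]]/' mv.py; python3 - <<'E'
from mv import *
for z in (120,60): delta(dockP(-26+2,0,3+z),dockR())
E
```

```text
shift [ 108.4 -311.4   27.4] rot [ 0.3565  0.4387 -1.3257] n 331.0 1.44
shift [ 114.6 -340.8   79.4] rot [ 0.3565  0.4387 -1.3257] n 368.0 1.44
```

Emit:
drive_tool(commands="14 -40 3 0.045 0.055 -0.166 40; 27 -78 7 0.09 0.11 -0.331 40; 41 -117 10 0.134 0.165 -0.497 40; 54 -156 14 0.178 0.219 -0.663 40; 68 -195 17 0.223 0.274 -0.829 40; 81 -234 20 0.267 0.329 -0.994 40; 95 -272 24 0.312 0.384 -1.16 40; 108 -311 27 0.3565 0.4387 -1.3257 40")

```text
clock: 7.2
tcp_pos: [0.5829, -0.0204, 0.1569]
tcp_rot: [0.753, 0.605, 0.202, -0.162]
wrist_force: [0.1, -0.6, -2.8]
opening: 0.0546
grasp_force: 51.8
```

Emit:
drive_tool(commands="0 0 0 0 0 0 40; 0 0 0 0 0 0 40; 0 0 0 0 0 0 40; 0 0 10 0 0 0 40; 0 0 20 0 0 0 40; 0 0 30 0 0 0 40; 0 0 40 0 0 0 40; 0 0 40 0 0 0 40")

```text
clock: 8.2
tcp_pos: [0.5868, -0.0004, 0.1205]
tcp_rot: [0.754, 0.603, 0.201, -0.163]
wrist_force: [-0.1, -0.2, -1.9]
opening: 0.0543
grasp_force: 51.8
```

```bash
python3 - <<'E'
from mv import *
st()
for z in (60,30,0): delta(dockP(-26+2,0,3+z),dockR())
f=grab('top','top2');g=grab('side','side2')
s=ctrl.get_state();p=s['tcp_pos'];A=R.from_quat(s['tcp_rot']).as_matrix()
# dock axes pose of pack estimated: tcp at 3mm above underside
out=[]
def box(b): return [np.array([(i,j,k) for i in b[:2] for j in b[2:4] for k in b[4:]])/1000][0]
for F,n,x,y in((f,'top2',265,160),(g,'side2',230,170)):
    I=cv2.resize(cv2.imread(f'pics/{n}.png')[y:y+120,x:x+80],None,fx=5,fy=5,interpolation=cv2.INTER_CUBIC);I=cv2.convertScaleAbs(I,alpha=1.3)
    for b in((-42,42,-27,27,-31,3),(42,59,-16,16,-7,3)):
        q=((proj(F,p+box(b)@A.T)-[x,y]+.5)*5).round().astype(np.int32); 
        cv2.polylines(I,[cv2.convexHull(q)],True,(0,255,0),1)
    out.append(I)
cv2.imwrite('pics/v2.png',np.hstack(out))
E
```

```text
{'clock': np.float64(8.2), 'tcp_pos': array([ 0.5868, -0.0004,  0.1205]), 'wrist_force': array([-0.0873, -0.1974, -1.9199]), 'moment': array([-0.7472,  0.1719, -0.0233]), 'opening': np.float64(0.0543), 'grasp_force': np.float64(51.8238), 'qpos': array([ 0.0076,  0.4885,  0.2405,  1.9271, -0.8294,  0.9359,  0.5755])}
shift [ 1.3  1.2 16.8] rot [-0.0039 -0.0002 -0.0005] n 17.0 0.0
shift [ 1.3  1.3 46.8] rot [-0.0039 -0.0002 -0.0005] n 47.0 0.0
shift [ 1.3  1.4 76.8] rot [-0.0039 -0.0002 -0.0005] n 77.0 0.0
```

View pics/v2.png

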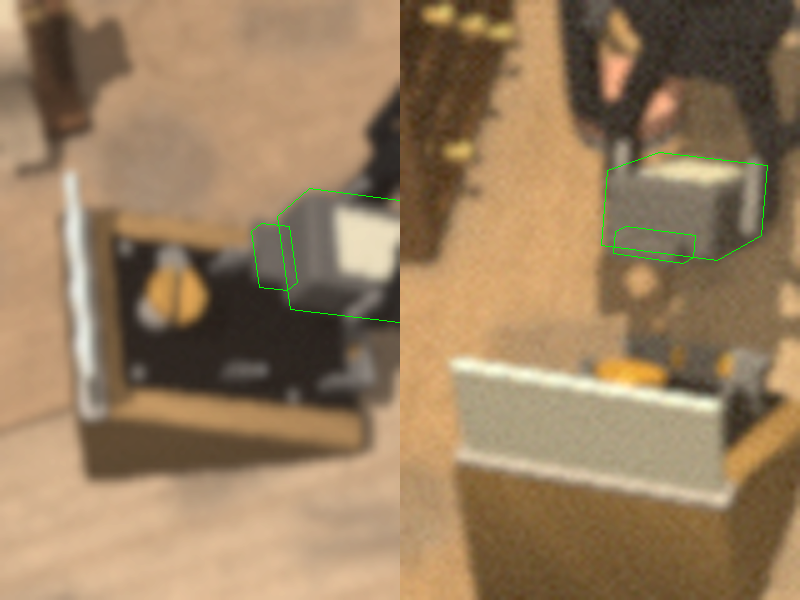

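Emit:
drive_tool(commands="0 0 10 0 0 0 40; 1 1 20 0 0 0 40; 1 1 30 0 0 0 40; 1 1 38 0 0 0 40; 1 1 46 -0.004 0 0 40; 1 1 52 -0.004 0 0 40; 1 1 54 -0.004 0 0 40; 1 1 56 -0.004 0 0 40")

```text
clock: 9.3
tcp_pos: [0.5949, 0.0265, 0.0736]
tcp_rot: [0.755, 0.603, 0.203, -0.16]
wrist_force: [0.5, -0.5, -3.3]
opening: 0.0542
grasp_force: 51.8
```

Emit:
drive_tool(commands="0 0 1 0 0 0 40; 0 0 2 0 0 0 40; 0 0 3 0 0 0 40; 0 0 4 0 0 0 40; 0 0 5 0 0 0 40; 0 0 6 0 0 0 40; 0 0 7 0 0 0 40; 0 0 8 0 0 0 40")

```text
clock: 10.3
tcp_pos: [0.595, 0.0305, 0.067]
tcp_rot: [0.755, 0.603, 0.203, -0.161]
wrist_force: [-2.4, 0.7, -1.6]
opening: 0.054
grasp_force: 51.3
```

```bash
python3 - <<'E'
from mv import *
st(); delta(dockP(-26+2,0,3),dockR()); s=ctrl.get_state(); print('F dock',d['M'].T@s['wrist_force'])
E
```

```text
{'clock': np.float64(10.3), 'tcp_pos': array([0.595 , 0.0305, 0.067 ]), 'wrist_force': array([-2.3543,  0.6667, -1.6387]), 'moment': array([-0.5782,  0.5283,  0.3549]), 'opening': np.float64(0.054), 'grasp_force': np.float64(51.3467), 'qpos': array([-0.0075,  0.5655,  0.1889,  1.9536, -0.9152,  0.8277,  0.635 ])}
shift [ 0.5 -0.  14.5] rot [ 0.0015 -0.0005 -0.0002] n 15.0 0.0
F dock [-0.7053  2.4433 -1.485 ]
```

Emit:
drive_tool(commands="0 -1 1 0 0 0 40; 0 -1 2 0 0 0 40; 0 -1 3 0 0 0 40; 0 -1 4 0 0 0 40; 0 -1 5 0 0 0 40; 0 -1 6 0 0 0 40; 0 -1 7 0 0 0 40; 0 -1 8 0 0 0 40")

```text
clock: 11.3
tcp_pos: [0.5955, 0.0347, 0.0597]
tcp_rot: [0.755, 0.603, 0.203, -0.161]
wrist_force: [-0.9, 0.8, -1.6]
opening: 0.0539
grasp_force: 51.6
```

```bash
python3 - <<'E'
from mv import *
st(); delta(dockP(-26+2,0,3),dockR()); s=ctrl.get_state(); print('F dock',d['M'].T@s['wrist_force'])
E
```

```text
{'clock': np.float64(11.3), 'tcp_pos': array([0.5955, 0.0347, 0.0597]), 'wrist_force': array([-0.9103,  0.8486, -1.6173]), 'moment': array([-0.5846,  0.2409,  0.083 ]), 'opening': np.float64(0.0539), 'grasp_force': np.float64(51.6119), 'qpos': array([-0.0082,  0.5757,  0.1796,  1.9575, -0.9269,  0.8116,  0.6431])}
shift [0.4 0.4 6.1] rot [ 0.0026 -0.0001 -0.0004] n 6.0 0.0
F dock [-0.2655  1.0749 -1.7142]
```

Going in. I'll press on down to the floor.

Emit:
drive_tool(commands="0 -1 1 0 0 0 40; 0 -1 2 0 0 0 40; 0 -1 3 0 0 0 40; 0 -1 4 0 0 0 40; 0 -1 5 0 0 0 40; 0 -1 6 0 0 0 40; 0 -1 6.5 0 0 0 40; 0 -1 7 0 0 0 40")

```text
clock: 12.3
tcp_pos: [0.595, 0.0361, 0.0573]
tcp_rot: [0.755, 0.602, 0.204, -0.161]
wrist_force: [-12.3, -9.1, 27.2]
opening: 0.0541
grasp_force: 48.2
```

```bash
cat > q.py <<'E'
from mv import *
st(); s=ctrl.get_state(); print('F dock',d['M'].T@s['wrist_force'],'tcp dock mm',d['M'].T@(s['tcp_pos']-d['o'])*1000)
E
python3 q.py
```

```text
{'clock': np.float64(12.3), 'tcp_pos': array([0.595 , 0.0361, 0.0573]), 'wrist_force': array([-12.2506,  -9.1496,  27.1562]), 'moment': array([0.4023, 2.1526, 0.9338]), 'opening': np.float64(0.0541), 'grasp_force': np.float64(48.1667), 'qpos': array([-0.006 ,  0.5787,  0.1751,  1.9609, -0.9347,  0.8062,  0.6496])}
F dock [ 3.512   9.9343 29.3297] tcp dock mm [-24.605    1.1487   6.3516]
```

Emit:
drive_tool(commands="0 -1 -2 0 0 0 40; 0 -2 -3 0 0 0 40; 0 -2 -3 0 0 0 40; -1 -2 -3 0 0 0 40; -1 -2 -3 0 0 0 40; -2 -2 -3 0 0 0 40; -2 -2 -2 0 0 0 40; -2 -2 -2 0 0 0 40")

```text
clock: 13.3
tcp_pos: [0.5946, 0.036, 0.0574]
tcp_rot: [0.754, 0.602, 0.205, -0.161]
wrist_force: [-2.2, -3.2, 17.3]
opening: 0.0542
grasp_force: 52.7
```

```bash
python3 q.py
```

```text
{'clock': np.float64(13.3), 'tcp_pos': array([0.5946, 0.036 , 0.0574]), 'wrist_force': array([-2.1595, -3.1863, 17.3305]), 'moment': array([0.3467, 0.5991, 0.27  ]), 'opening': np.float64(0.0542), 'grasp_force': np.float64(52.7167), 'qpos': array([-0.0037,  0.5775,  0.1725,  1.9631, -0.9363,  0.8036,  0.6538])}
F dock [ 5.5616  1.4046 16.8005] tcp dock mm [-24.6537   1.5498   6.4913]
```

Emit:
drive_tool(commands="0 0 -1 0 0 0 40; -1 0 -1.5 0 0 0 40; -2 0 -1.5 0 0 0 40; -3 0 -1.5 0 0 0 40; -4 0 -1.5 0 0 0 40; -5 0 -1.5 0 0 0 40; -6 0 -1.5 0 0 0 40; -6 0 -1.5 0 0 0 40")

```text
clock: 14.3
tcp_pos: [0.5937, 0.0347, 0.0566]
tcp_rot: [0.753, 0.604, 0.207, -0.163]
wrist_force: [-0.5, 4.9, 17.0]
opening: 0.0539
grasp_force: 49.4
```

```bash
python3 q.py
```

```text
{'clock': np.float64(14.3), 'tcp_pos': array([0.5937, 0.0347, 0.0566]), 'wrist_force': array([-0.5226,  4.9393, 17.0283]), 'moment': array([ 1.5789, -0.0491,  0.202 ]), 'opening': np.float64(0.0539), 'grasp_force': np.float64(49.3911), 'qpos': array([ 0.0043,  0.5801,  0.169 ,  1.9631, -0.9387,  0.8084,  0.6647])}
F dock [12.587   1.5978 12.3955] tcp dock mm [-26.3336   2.1719   6.5806]
```

Emit:
drive_tool(commands="3 0 0 0 0 0 40; 3 0 0 0 0 0 60; 3 0 0 0 0 0 66; 3 0 0 0 0 0 68; 3 0 0 0 0 0 68; 3 0 -5 0 0 0 68; 3 0 -15 0 0 0 68; 3 0 -30 0 0 0 68")

```text
clock: 15.3
tcp_pos: [0.5884, 0.0178, 0.0809]
tcp_rot: [0.755, 0.603, 0.203, -0.161]
wrist_force: [0.1, 0.6, 0.0]
opening: 0.0682
grasp_force: 0.0
```

Emit:
drive_tool(commands="0 0 -30 0 0 0 70; 0 0 -60 0 0 0 75; 0 0 -90 0 0 0 80; 0 0 -120 0 0 0 80; 0 0 -150 0 0 0 80; 0 0 -160 0 0 0 80; 0 0 -160 0 0 0 80; 0 0 -160 0 0 0 80")

```text
clock: 16.3
tcp_pos: [0.5701, -0.0588, 0.2178]
tcp_rot: [0.755, 0.603, 0.202, -0.162]
wrist_force: [-0.9, -0.2, 0.0]
opening: 0.0801
grasp_force: 0.0
```

```bash
python3 q.py; python3 - <<'E'
from mv import *
f=grab('top','top3');g=grab('side','side3')
out=[]; o=d['o'];M=d['M']
def box(b): return np.array([(i,j,k) for i in b[:2] for j in b[2:4] for k in b[4:]])/1000
for F,n,x,y in((f,'top3',268,190),(g,'side3',235,200)):
    I=cv2.resize(cv2.imread(f'pics/{n}.png')[y:y+75,x:x+80],None,fx=5,fy=5,interpolation=cv2.INTER_CUBIC);I=cv2.convertScaleAbs(I,alpha=1.3)
    J=I.copy()
    for b in((-68,16,-27,27,0,34),(16,33,-16,16,0,10)):
        q=((proj(F,o+box(b)@M.T)-[x,y]+.5)*5).round().astype(np.int32); cv2.polylines(J,[cv2.convexHull(q)],True,(0,255,0),1)
    out.append(J)
f=load('top0') # driver handle crop
T=cv2.imread('pics/top3.png')[265:325,215:275]; Sd=cv2.imread('pics/side3.png')[280:340,315:375]
r=np.hstack([cv2.resize(v,(400,400) if 0 else (225,225),interpolation=cv2.INTER_CUBIC) for v in(T,Sd)]); r=np.hstack([r,np.zeros((225,800-r.shape[1],3),np.uint8)])
cv2.imwrite('pics/v3.png',np.vstack([np.hstack(out),r]))
E
```

```text
{'clock': np.float64(16.3), 'tcp_pos': array([ 0.5701, -0.0588,  0.2178]), 'wrist_force': array([-0.8736, -0.1733,  0.0259]), 'moment': array([-0.4513,  0.1561, -0.0072]), 'opening': np.float64(0.0801), 'grasp_force': np.float64(0.0), 'qpos': array([ 0.0575,  0.3672,  0.307 ,  1.8503, -0.7071,  1.1301,  0.5005])}
F dock [-0.3001  0.814   0.2032] tcp dock mm [-29.2303   4.6436 194.3368]
```

View pics/v3.png

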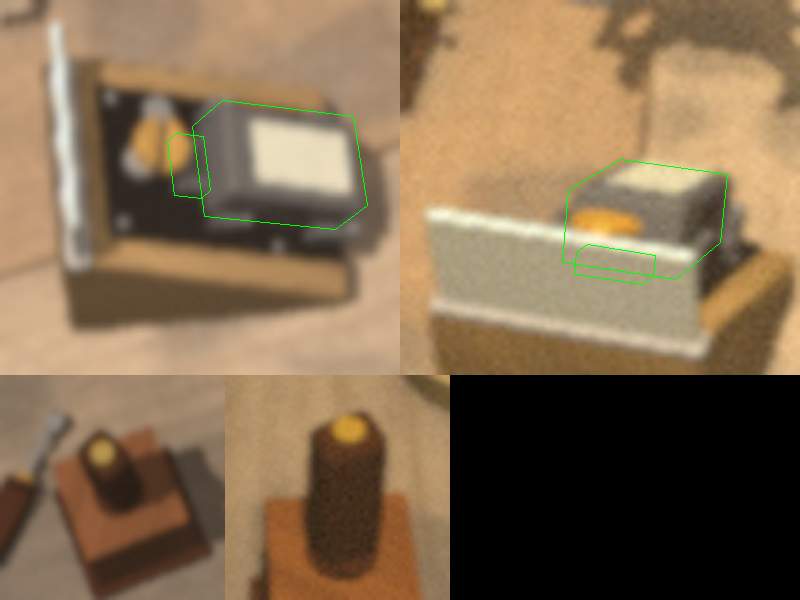

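```bash
python3 - <<'E'
from mv import *
T=load('top0');S=load('side0')
print('table pack label: seen top',(440+167/8-.5,203+185/8-.5),'side',(312+(500-320)/8-.5,160+91/8-.5))
P=np.array([.4722,-.3314,.034]); print('proj at grasp TCP',proj(T,P),proj(S,P))
c=d['o']+d['M']@np.array([-.026,0,.034]); print('dock label seen top',(268+301/5-.5,190+157/5-.5),'side',(235+(667-400)/5-.5,200+179/5-.5),'model',proj(T,c),proj(S,c))
J=d['M']*.005
for n,F in(('top',T),('side',S)): print(n,'px per 5mm dock x,y,z',[(proj(F,c+J[:,i])-proj(F,c))[0].round(2).tolist() for i in range(3)])
# table label px->world
for F,u in((T,(440+167/8-.5,203+185/8-.5)),(S,(312+(500-320)/8-.5,160+91/8-.5))): print('label world',onz(F,*u,.034))
for a,b in(('top0','top3'),('side0','side3')):
    A=cv2.imread(f'pics/{a}.png').astype(int);B=cv2.imread(f'pics/{b}.png').astype(int);D=np.abs(A-B).sum(2)
    for x,y in(((227,264),(256,328),(243,290)) if a[0]=='t' else ((293,335),(397,328),(347,310),(260,410))): print(a,(x,y),D[y-8:y+9,x-8:x+9].mean().round(1))
E
```

```text
table pack label: seen top (460.375, 225.625) side (334.0, 170.875)
proj at grasp TCP [[459.6374 224.2233]] [[331.9999 170.9551]]
dock label seen top (327.7, 220.9) side (287.9, 235.3) model [[326.4675 220.1071]] [[284.5269 235.8322]]
top px per 5mm dock x,y,z [[-1.57, -0.18], [0.24, 1.68], [0.93, -0.74]]
side px per 5mm dock x,y,z [[-0.57, 0.38], [2.05, 0.29], [0.19, -2.07]]
label world [ 0.4676 -0.3315  0.034 ]
label world [ 0.4661 -0.3318  0.034 ]
top0 (227, 264) 125.6
top0 (256, 328) 107.9
top0 (243, 290) 16.5
side0 (293, 335) 235.6
side0 (397, 328) 181.1
side0 (347, 310) 11.2
side0 (260, 410) 8.7
```

```bash
python3 - <<'E'
from mv import *
delta([.50,.12,.30],down(-.25)); delta([.4617,.2887,.24],down(0))
E
```

```text
shift [ 178.8 -107.9    8.2] rot [ 0.4033 -0.4149 -1.5049] n 209.0 1.61
shift [ 283.9 -182.4  138.3] rot [ 0.4683 -0.3745 -1.7472] n 365.0 1.85
```

Emit:
drive_tool(commands="10 -6 -40 0.04 -0.04 -0.16 75; 35 -20 -50 0.09 -0.092 -0.334 75; 60 -36 -40 0.135 -0.138 -0.502 75; 85 -50 -30 0.18 -0.184 -0.669 75; 108 -64 -20 0.225 -0.23 -0.836 75; 130 -80 -8 0.269 -0.277 -1.003 75; 150 -95 0 0.314 -0.323 -1.17 75; 170 -105 8 0.358 -0.369 -1.338 75")

```text
clock: 17.4
tcp_pos: [0.5008, 0.1124, 0.296]
tcp_rot: [0.204, 0.978, 0.024, -0.019]
wrist_force: [0.5, 1.0, 0.8]
opening: 0.0751
grasp_force: 0.0
```

```bash
python3 - <<'E'
from mv import *
st();delta([.4617,.2887,.24],down(0))
E
```

```text
{'clock': np.float64(17.4), 'tcp_pos': array([0.5008, 0.1124, 0.296 ]), 'wrist_force': array([0.4849, 1.0138, 0.7978]), 'moment': array([ 0.0103, -0.0182,  0.0668]), 'opening': np.float64(0.0751), 'grasp_force': np.float64(0.0), 'qpos': array([-0.3064,  0.1563,  0.0446,  1.8192, -0.0722,  1.1789,  0.925 ])}
shift [103.5 143.5  66.6] rot [ 0.0483 -0.0377 -0.4113] n 189.0 0.42
```

Emit:
drive_tool(commands="15 20 0 0.01 -0.01 -0.1 75; 30 40 0 0.02 -0.02 -0.2 75; 50 70 5 0.03 -0.025 -0.3 75; 70 97 15 0.048 -0.038 -0.411 75; 87 120 35 0.048 -0.038 -0.411 75; 103.5 143.5 55 0.048 -0.038 -0.411 75; 103.5 143.5 66 0.048 -0.038 -0.411 75; 103.5 143.5 66 0.048 -0.038 -0.411 75")

```text
clock: 18.4
tcp_pos: [0.4637, 0.2864, 0.2404]
tcp_rot: [0.004, 1.0, 0.0, -0.001]
wrist_force: [-0.3, 0.3, 1.0]
opening: 0.0748
grasp_force: 0.0
```

```bash
python3 - <<'E'
from mv import *
st();delta([.4617,.2887,.119],down(0))
f=grab('top','top4');g=grab('side','side4')
E
```

```text
{'clock': np.float64(18.4), 'tcp_pos': array([0.4637, 0.2864, 0.2404]), 'wrist_force': array([-0.3428,  0.333 ,  0.9538]), 'moment': array([-0.0649,  0.0235, -0.0243]), 'opening': np.float64(0.0748), 'grasp_force': np.float64(0.0), 'qpos': array([-0.5316,  0.2539, -0.1191,  1.8274,  0.0332,  1.0631,  0.8999])}
shift [  1.9   2.3 121.4] rot [ 0.0001 -0.0012 -0.0078] n 121.0 0.01
```

Emit:
drive_tool(commands="2 2 25 0 0 -0.008 75; 2 2 50 0 0 -0.008 75; 2 2 75 0 0 -0.008 75; 2 2 100 0 0 -0.008 75; 2 2 115 0 0 -0.008 75; 2 2 121 0 0 -0.008 75; 2 2 121 0 0 -0.008 60; 2 2 121 0 0 -0.008 45", squeeze=40)

```text
clock: 19.5
tcp_pos: [0.4624, 0.2903, 0.1214]
tcp_rot: [-0.0, 1.0, 0.002, 0.001]
wrist_force: [0.4, 0.6, -0.6]
opening: 0.0452
grasp_force: 0.0
```

Emit:
drive_tool(commands="0 0 0 0 0 0 35; 0 0 0 0 0 0 28; 0 0 0 0 0 0 15; 0 0 0 0 0 0 15; 0 0 0 0 0 0 15; 0 0 0 0 0 0 15; 0 0 0 0 0 0 15; 0 0 0 0 0 0 15")

```text
clock: 20.5
tcp_pos: [0.4622, 0.2902, 0.121]
tcp_rot: [-0.0, 1.0, 0.001, 0.001]
wrist_force: [-0.0, 0.4, 5.6]
opening: 0.0258
grasp_force: 39.8
```

```bash
python3 q.py
```

```text
{'clock': np.float64(20.5), 'tcp_pos': array([0.4622, 0.2902, 0.121 ]), 'wrist_force': array([-0.0477,  0.4158,  5.556 ]), 'moment': array([-0.0935,  0.1163, -0.0388]), 'opening': np.float64(0.0258), 'grasp_force': np.float64(39.8325), 'qpos': array([-0.543 ,  0.3885, -0.1183,  1.9496,  0.0604,  0.8041,  0.8773])}
F dock [3.1202 0.1381 4.6141] tcp dock mm [196.6252 186.7214 -47.7411]
```

Emit:
drive_tool(commands="0 0 0 0 0 0 15; 0 0 -10 0 0 0 15; 0 0 -30 0 0 0 15; 0 0 -60 0 0 0 15; 0 0 -95 0 0 0 15; 0 0 -130 0 0 0 15; 0 0 -160 0 0 0 15; 0 0 -170 0 0 0 15", squeeze=100)

```text
clock: 21.5
tcp_pos: [0.4621, 0.2898, 0.2921]
tcp_rot: [-0.0, 1.0, 0.002, 0.001]
wrist_force: [-0.1, 0.4, -1.5]
opening: 0.0249
grasp_force: 98.1
```

```bash
cat >> mv.py <<'E'
def slotR(t=0): # tool z=-dz, tool x=+dy at t=0, turned clockwise by t
    M=d['M']; return np.c_[M[:,1],M[:,0],-M[:,2]]@R.from_euler('z',t).as_matrix()
E
python3 - <<'E'
from mv import *
st();print(np.linalg.det(slotR()));delta(dockP(52,2,26.5+30+113),slotR());delta(dockP(52,2,26.5+80+113),slotR())
E
```

```text
{'clock': np.float64(21.5), 'tcp_pos': array([0.4621, 0.2898, 0.2921]), 'wrist_force': array([-0.1063,  0.3848, -1.4837]), 'moment': array([-0.028 , -0.0303,  0.0425]), 'opening': np.float64(0.0249), 'grasp_force': np.float64(98.129), 'qpos': array([-0.5331,  0.2101, -0.1231,  1.7611,  0.0265,  1.1677,  0.9078])}
1.0000000000000002
shift [-128.5 -268.7   54.6] rot [-0.5175 -0.0561  0.2183] n 303.0 0.56
shift [-123.  -292.9   11.2] rot [-0.5175 -0.0561  0.2183] n 318.0 0.56
```

Emit:
drive_tool(commands="-12 -30 -10 -0.05 -0.005 0.02 15; -30 -70 -20 -0.12 -0.013 0.05 15; -50 -115 -25 -0.19 -0.02 0.08 15; -70 -160 -25 -0.26 -0.028 0.11 15; -88 -205 -20 -0.34 -0.037 0.143 15; -106 -250 -5 -0.43 -0.047 0.18 15; -123 -293 11 -0.5175 -0.056 0.218 15; -123 -293 11 -0.5175 -0.056 0.218 15")

```text
clock: 22.5
tcp_pos: [0.584, -0.0107, 0.2742]
tcp_rot: [0.114, 0.96, 0.255, 0.026]
wrist_force: [0.7, -0.0, -0.9]
opening: 0.0248
grasp_force: 98.8
```

```bash
python3 - <<'E'
from mv import *
st();delta(dockP(52,2,26.5+20+113),slotR())
E
```

```text
{'clock': np.float64(22.5), 'tcp_pos': array([ 0.584 , -0.0107,  0.2742]), 'wrist_force': array([ 0.7176, -0.0069, -0.8523]), 'moment': array([-0.6848,  0.1652,  0.015 ]), 'opening': np.float64(0.0248), 'grasp_force': np.float64(98.7543), 'qpos': array([ 0.1126,  0.299 ,  0.1176,  1.783 , -0.6133,  1.1457,  1.8437])}
shift [ 0.4 10.1 58.7] rot [-0.0062 -0.0017 -0.0142] n 60.0 0.02
```

Emit:
drive_tool(commands="0 10 10 -0.006 -0.002 -0.014 15; 0 10 22 -0.006 -0.002 -0.014 15; 0 10 34 -0.006 -0.002 -0.014 15; 0 10 45 -0.006 -0.002 -0.014 15; 0 10 53 -0.006 -0.002 -0.014 15; 0 10 58 -0.006 -0.002 -0.014 15; 0 10 58 -0.006 -0.002 -0.014 15; 0 10 58 -0.006 -0.002 -0.014 15")

```text
clock: 23.5
tcp_pos: [0.5934, 0.0329, 0.2339]
tcp_rot: [0.101, 0.96, 0.259, 0.031]
wrist_force: [-0.1, -0.4, -1.4]
opening: 0.025
grasp_force: 98.7
```

```bash
python3 - <<'E'
from mv import *
st();delta(dockP(52,2,26.5+20+113),slotR())
f=grab('top','top5');g=grab('side','side5')
s=ctrl.get_state();p=s['tcp_pos'];A=R.from_quat(s['tcp_rot']).as_matrix()
tip=p+A@[0,0,.113]
print('tip dock',d['M'].T@(tip-d['o'])*1000,'px',proj(f,tip),proj(g,tip), 'slot px',proj(f,dockP(52,0,30.5)),proj(g,dockP(52,0,30.5)))
# straight below along dock z predicted line
out=[]
for F,n,x,y in((f,'top5',275,180),(g,'side5',250,205)):
    I=cv2.resize(cv2.imread(f'pics/{n}.png')[y:y+60,x:x+40],None,fx=10,fy=10,interpolation=cv2.INTER_CUBIC);I=cv2.convertScaleAbs(I,alpha=1.4)
    L=lambda v:tuple(((proj(F,v)[0]-[x,y]+.5)*10).astype(int).tolist())
    cv2.drawMarker(I,L(tip),(0,255,0),1,12); cv2.drawMarker(I,L(dockP(52,0,30.5)),(255,0,255),1,12)
    cv2.drawMarker(I,L(p+A@[0,0,.06]),(255,255,0),1,12)
    out.append(I)
cv2.imwrite('pics/v4.png',np.hstack(out))
E
```

```text
{'clock': np.float64(23.5), 'tcp_pos': array([0.5934, 0.0329, 0.2339]), 'wrist_force': array([-0.0676, -0.4169, -1.3537]), 'moment': array([-0.7414,  0.1488, -0.0468]), 'opening': np.float64(0.025), 'grasp_force': np.float64(98.743), 'qpos': array([ 0.0707,  0.3367,  0.0786,  1.833 , -0.6563,  1.0333,  1.8684])}
shift [ 0.1 -8.8  1.5] rot [0.004  0.0012 0.0133] n 9.0 0.01
tip dock [61.2789  1.9267 48.0924] px [[300.8544 215.4208]] [[275.0492 236.7198]] slot px [[300.7187 217.8086]] [[274.7702 243.6967]]
```

View pics/v4.png

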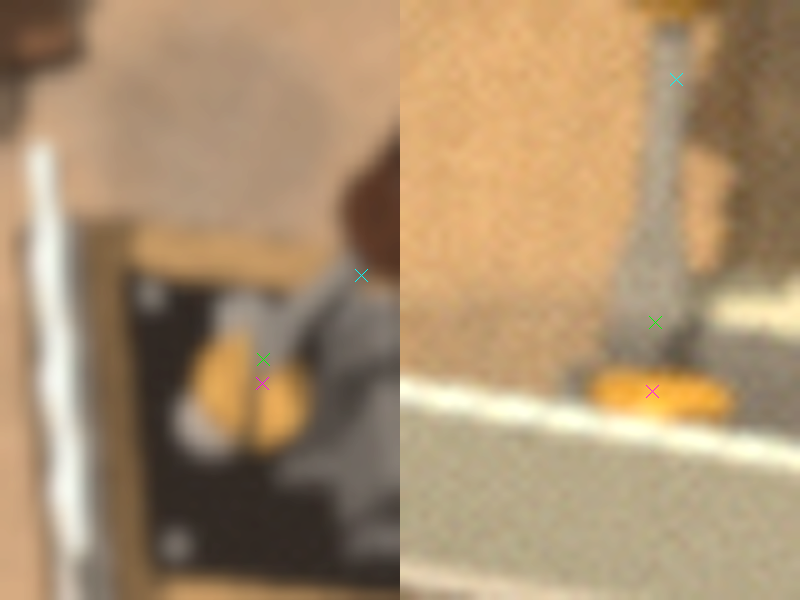

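Emit:
drive_tool(commands="0 -2 0 0 0 0 15; 0 -4 0 0 0 0.005 15; 0 -6 0 0.004 0 0.01 15; 0 -7.3 2 0.004 0.001 0.013 15; 0 -7.3 4 0.004 0.001 0.013 15; 0 -7.3 6 0.004 0.001 0.013 15; 0 -7.3 7 0.004 0.001 0.013 15; 0 -7.3 7 0.004 0.001 0.013 15")

```text
clock: 24.6
tcp_pos: [0.5926, 0.0307, 0.2238]
tcp_rot: [0.107, 0.96, 0.257, 0.028]
wrist_force: [0.2, -0.2, -1.9]
opening: 0.0252
grasp_force: 98.7
```

```bash
cat > q2.py <<'E'
from mv import *
s=ctrl.get_state();A=R.from_quat(s['tcp_rot']);t=s['tcp_pos']+A.apply([0,0,.113])
print('t',round(s['clock'],2),'tip dock',(d['M'].T@(t-d['o'])*1000).round(2),'F',(d['M'].T@s['wrist_force']).round(2),'M',(d['M'].T@s['moment']).round(2),'op',s['opening'],'q7',s['qpos'][4:].round(3))
delta(dockP(54,2,26.5+113),slotR())
E
python3 q2.py
```

```text
t 24.6 tip dock [53.71  2.43 40.47] F [-1.06 -0.27 -1.54] M [ 0.02  0.68 -0.02] op 0.02518243561362124 q7 [-0.659  1.02   1.87 ]
shift [-0.3  0.3 14. ] rot [ 0.0001 -0.0009  0.0005] n 14.0 0.0
```

Emit:
drive_tool(commands="0 0.3 1 0 0 0 15; 0 0.3 2 0 0 0 15; 0 0.3 3 0 0 0 15; 0 0.3 4 0 0 0 15; 0 0.3 5 0 0 0 15; 0 0.3 6 0 0 0 15; 0 0.3 7 0 0 0 15; 0 0.3 7 0 0 0 15")

```text
clock: 25.6
tcp_pos: [0.5934, 0.0344, 0.2179]
tcp_rot: [0.107, 0.96, 0.257, 0.028]
wrist_force: [-0.1, 0.2, -2.0]
opening: 0.0247
grasp_force: 98.7
```

```bash
python3 q2.py
```

```text
t 25.6 tip dock [53.99  2.44 33.49] F [-0.79  0.14 -1.81] M [ 0.02  0.74 -0.  ] op 0.024704794286692547 q7 [-0.665  1.007  1.873]
shift [-0.3  0.   7. ] rot [ 0.0001 -0.0009  0.0005] n 7.0 0.0
```

Emit:
drive_tool(commands="0 0 0.7 0 0 0 15; 0 0 1.4 0 0 0 15; 0 0 2 0 0 0 15; 0 0 2.6 0 0 0 15; 0 0 3.2 0 0 0 15; 0 0 3.8 0 0 0 15; 0 0 4.4 0 0 0 15; 0 0 4.4 0 0 0 15")

```text
clock: 26.6
tcp_pos: [0.5943, 0.0354, 0.2157]
tcp_rot: [0.107, 0.96, 0.257, 0.029]
wrist_force: [-3.3, -4.9, 9.0]
opening: 0.025
grasp_force: 100.3
```

```bash
python3 q2.py
```

```text
t 26.6 tip dock [53.94  1.66 31.  ] F [-0.3   2.13 10.58] M [0.83 0.64 0.02] op 0.025034297240305613 q7 [-0.668  1.001  1.875]
shift [0.2 0.1 4.5] rot [0.0004 0.001  0.0004] n 5.0 0.0
```

Emit:
drive_tool(commands="0 0.4 0 0 0 0 15; 0 0.8 0 0 0 0 15; 0 1.2 0 0 0 0 15; 0 1.6 0 0 0 0 15; 0 2 0 0 0 0 15; 0 2.4 0 0 0 0 15; 0 2.8 0 0 0 0 15; 0 3.2 0 0 0 0 15")

```text
clock: 27.6
tcp_pos: [0.5944, 0.036, 0.2163]
tcp_rot: [0.108, 0.96, 0.256, 0.029]
wrist_force: [-5.5, -9.3, 6.9]
opening: 0.0248
grasp_force: 100.3
```

```bash
python3 q2.py
```

```text
t 27.6 tip dock [54.42  1.64 31.13] F [-5.44  3.29 11.11] M [0.91 1.79 0.02] op 0.02480712169292534 q7 [-0.664  1.     1.868]
shift [ 0.2 -0.7  4.6] rot [-0.0031  0.0013 -0.0006] n 5.0 0.0
```

Emit:
drive_tool(commands="0 -1 0 0 0 0 15; 0 -2 0 0 0 0 15; 0 -3 0 0 0 0 15; 0 -4 0 0 0 0 15; 0 -5 0 0 0 0 15; 0 -6 0 0 0 0 15; 0 -7 0 0 0 0 15; 0 -7 0 0 0 0 15")

```text
clock: 28.6
tcp_pos: [0.5933, 0.0334, 0.2122]
tcp_rot: [0.107, 0.96, 0.257, 0.029]
wrist_force: [0.1, 0.3, -1.0]
opening: 0.025
grasp_force: 98.9
```

```bash
python3 q2.py
```

```text
t 28.6 tip dock [50.34  2.28 29.05] F [-0.25 -0.04 -1.  ] M [-0.12  0.47  0.01] op 0.024961477108275783 q7 [-0.669  0.998  1.883]
shift [-0.3  3.7  2.5] rot [ 0.     -0.0002  0.0008] n 4.0 0.0
```

Emit:
drive_tool(commands="0 0 0.5 0 0 0 15; 0 0 1 0 0 0 15; 0 0 1.5 0 0 0 15; 0 0 2 0 0 0 15; 0 0 2.5 0 0 0 15; 0 0 3 0 0 0 15; 0 0 3.5 0 0 0 15; 0 0 3.5 0 0 0 15")

```text
clock: 29.6
tcp_pos: [0.5938, 0.0348, 0.2098]
tcp_rot: [0.107, 0.96, 0.257, 0.029]
wrist_force: [-1.6, -0.1, 3.3]
opening: 0.0247
grasp_force: 99.5
```

```bash
python3 q2.py
```

```text
t 29.6 tip dock [50.43  2.17 26.19] F [1.27 1.56 3.05] M [ 0.24 -0.14 -0.02] op 0.02471386301130182 q7 [-0.672  0.992  1.884]
shift [-0.1  3.6 -0.3] rot [ 0.0005 -0.0002  0.0006] n 4.0 0.0
```

Emit:
drive_tool(commands="0 0.4 0.5 0 0 0 15; 0 0.8 1 0 0 0 15; 0 0.8 1.5 0 0 0 15; 0 0.8 2 0 0 0 15; 0 0.8 2 0 0 0 15; 0 0.8 2 0 0 0 15; 0 0.8 2 0 0 0 15; 0 0.8 2 0 0 0 15")

```text
clock: 30.6
tcp_pos: [0.5942, 0.0351, 0.2095]
tcp_rot: [0.107, 0.96, 0.257, 0.029]
wrist_force: [-3.5, -3.1, 11.3]
opening: 0.025
grasp_force: 100.4
```

```bash
python3 q2.py
```

```text
t 30.6 tip dock [50.48  1.68 25.78] F [ 2.35  2.72 11.72] M [ 0.99 -0.04 -0.05] op 0.024985375618782606 q7 [-0.672  0.99   1.884]
shift [ 0.2  3.5 -0.7] rot [-0.0001  0.001   0.0002] n 4.0 0.0
```

Emit:
drive_tool(commands="0 0 0.4 0 0 0.1 15; 0 0 0.9 0 0 0.2 15; 0 0 1.3 0 0 0.3 15; 0 0 1.7 0 0 0.4 15; 0 0 2.1 0 0 0.5 15; 0 0 2.5 0 0 0.6 15; 0 0 2.9 0 0 0.7 15; 0 0 3.2 0 0 0.8 15")

```text
clock: 31.6
tcp_pos: [0.5961, 0.0359, 0.2083]
tcp_rot: [0.474, 0.842, 0.249, -0.072]
wrist_force: [-2.3, -5.2, 13.4]
opening: 0.0249
grasp_force: 101.1
```

```bash
python3 q2.py
```

```text
t 31.6 tip dock [50.99 -0.58 24.09] F [ 1.91  1.11 14.41] M [ 0.55 -0.28  0.07] op 0.02486794148980774 q7 [-0.727  1.011  1.129]
shift [ 3.6  0.7 -2.4] rot [ 0.0027  0.0049 -0.8023] n 4.0 0.8
```

Emit:
drive_tool(commands="0 0 0.4 0 0 0.1 15; 0 0 0.9 0 0 0.2 15; 0 0 1.3 0 0 0.3 15; 0 0 1.7 0 0 0.4 15; 0 0 2.1 0 0 0.5 15; 0 0 2.5 0 0 0.6 15; 0 0 2.9 0 0 0.7 15; 0 0 3.2 0 0 0.8 15")

```text
clock: 32.6
tcp_pos: [0.5966, 0.0371, 0.2055]
tcp_rot: [0.764, 0.59, 0.202, -0.163]
wrist_force: [-2.4, -5.0, 14.1]
opening: 0.025
grasp_force: 101.1
```

```bash
python3 q2.py
```

```text
t 32.6 tip dock [50.7  -0.77 21.05] F [ 2.39  1.23 14.85] M [ 0.44 -0.18  0.07] op 0.025025033157622667 q7 [-0.781  1.036  0.376]
shift [ 3.3 -2.2 -5.5] rot [ 0.005   0.0042 -1.6024] n 7.0 1.6
```

Emit:
drive_tool(commands="0 0 0.3 0 0 0.08 15; 0 0 0.6 0 0 0.16 15; 0 0 0.9 0 0 0.24 15; 0 0 1.2 0 0 0.32 15; 0 0 1.4 0 0 0.4 15; 0 0 1.4 0 0 0.45 15; 0 0 1.4 0 0 0.5 15; 0 0 1.4 0 0 0.5 15")

```text
clock: 33.6
tcp_pos: [0.5971, 0.0372, 0.2045]
tcp_rot: [0.886, 0.385, 0.156, -0.206]
wrist_force: [-2.2, -7.0, 15.2]
opening: 0.0249
grasp_force: 101.3
```

```bash
python3 q2.py
```

```text
t 33.6 tip dock [50.3  -1.35 20.05] F [ 1.26  0.6  16.81] M [0.37 0.04 0.63] op 0.02488863038187883 q7 [-0.812  1.055 -0.091]
shift [ 1.9 -4.  -6.5] rot [ 0.0068  0.0048 -2.0972] n 8.0 2.1
```

Emit:
drive_tool(commands="0 0 -0.5 0 0 -0.1 15; 0 0 -1.5 0 0 -0.2 15; 0 0 -3 0 0 -0.28 15; 0 0 -5 0 0 -0.28 15; 0 0 -8 0 0 -0.28 15; 0 0 -14 0 0 -0.28 15; 0 0 -30 0 0 -0.28 15; 0 0 -60 0 0 -0.28 15")

```text
clock: 34.6
tcp_pos: [0.5865, 0.0114, 0.2526]
tcp_rot: [0.823, 0.505, 0.178, -0.187]
wrist_force: [0.7, -0.2, -1.2]
opening: 0.0252
grasp_force: 99.2
```

Emit:
drive_tool(commands="0 0 -20 0 0 0 15; 0 0 -40 0 0 0 15; 0 0 -50 0 0 0 15; 0 0 -50 0 0 0 15; 0 0 -50 0 0 0 15; 0 0 -50 0 0 0 15; 0 0 -50 0 0 0 15; 0 0 -50 0 0 0 15")

```text
clock: 35.6
tcp_pos: [0.5828, -0.0132, 0.2962]
tcp_rot: [0.823, 0.505, 0.18, -0.186]
wrist_force: [-1.0, -0.3, -1.7]
opening: 0.025
grasp_force: 99.3
```

```bash
python3 q2.py; python3 - <<'E'
from mv import *
delta([.4622,.2902,.292],down(0)); delta([.4622,.2902,.292],down(-np.pi))
g=grab('side','side6');f=grab('top','top6')
E
```

```text
t 35.6 tip dock [ 50.95   2.43 125.64] F [-1.25  0.86 -1.19] M [-0.01  0.71 -0.  ] op 0.024989223161276233 q7 [-0.691  1.235  0.1  ]
shift [ 3.1 -0.4 99.1] rot [-0.001  -0.0008 -1.8196] n 99.0 1.82
shift [ 178.7 -235.5  138.5] rot [ 0.4348 -0.4484 -1.987 ] n 326.0 2.08
shift [ 178.7 -235.5  138.5] rot [-0.3952 -0.3832  1.0739] n 326.0 1.21
```

Emit:
drive_tool(commands="10 -10 -10 0.03 -0.03 -0.15 15; 25 -30 -15 0.065 -0.067 -0.298 15; 45 -55 -15 0.105 -0.108 -0.48 15; 65 -85 -5 0.145 -0.15 -0.66 15; 88 -115 15 0.185 -0.191 -0.845 15; 112 -147 45 0.225 -0.232 -1.028 15; 138 -180 80 0.265 -0.273 -1.21 15; 160 -210 110 0.305 -0.314 -1.39 15")

```text
clock: 36.7
tcp_pos: [0.4733, 0.253, 0.3045]
tcp_rot: [0.3, 0.949, 0.066, -0.068]
wrist_force: [1.3, -0.4, -1.5]
opening: 0.025
grasp_force: 99.4
```

```bash
python3 - <<'E'
from mv import *
st();delta([.4622,.2900,.292],down(0))
g=grab('side','side7');f=grab('top','top7')
def lab(n,x,y,w,h):
    I=cv2.imread(f'pics/{n}.png')[y:y+h,x:x+w].astype(int); m=(I[...,0]>115)&(I.min(2)>105)
    yy,xx=np.nonzero(m); return len(xx),(xx.mean()+x).round(2) if len(xx) else 0,(yy.mean()+y).round(2) if len(xx) else 0
for n in('top3','top6','top7'): print(n,lab(n,312,208,36,26))
for n in('side3','side6','side7'): print(n,lab(n,272,228,30,12))
def br(n,x,y,w,h):
    H=cv2.cvtColor(cv2.imread(f'pics/{n}.png')[y:y+h,x:x+w],cv2.COLOR_BGR2HSV); m=(H[...,1]>125)&(H[...,2]>120)
    yy,xx=np.nonzero(m); return len(xx),(xx.mean()+x).round(2) if len(xx) else 0,(yy.mean()+y).round(2) if len(xx) else 0
for n in('top3','top7'): print(n,br(n,290,207,22,22))
E
```

```text
{'clock': np.float64(36.7), 'tcp_pos': array([0.4733, 0.253 , 0.3045]), 'wrist_force': array([ 1.2978, -0.379 , -1.5498]), 'moment': array([-0.2528, -0.1431, -0.0189]), 'opening': np.float64(0.025), 'grasp_force': np.float64(99.3737), 'qpos': array([-0.5393,  0.1906,  0.0907,  1.7699, -0.2217,  1.1988,  0.5916])}
shift [27.7 22.5 19.4] rot [ 0.1339 -0.138  -0.6098] n 41.0 0.64
top3 (224, np.float64(327.5), np.float64(220.9))
top6 (214, np.float64(327.36), np.float64(221.01))
top7 (0, 0, 0)
side3 (69, np.float64(286.74), np.float64(234.75))
side6 (63, np.float64(286.79), np.float64(234.94))
side7 (77, np.float64(286.17), np.float64(234.73))
top3 (81, np.float64(300.04), np.float64(218.19))
top7 (0, 0, 0)
```

Emit:
drive_tool(commands="6 5 0 0.03 -0.03 -0.14 15; 13 10 3 0.06 -0.06 -0.28 15; 20 16 8 0.09 -0.095 -0.42 15; 27.5 22.5 15 0.12 -0.124 -0.55 15; 27.5 22.5 19 0.134 -0.138 -0.61 15; 27.5 22.5 19 0.134 -0.138 -0.61 15; 27.5 22.5 19 0.134 -0.138 -0.61 15; 27.5 22.5 19 0.134 -0.138 -0.61 15")

```text
clock: 37.8
tcp_pos: [0.4638, 0.2876, 0.2928]
tcp_rot: [0.004, 1.0, 0.0, -0.001]
wrist_force: [-0.3, -0.6, -1.6]
opening: 0.0247
grasp_force: 99.4
```

```bash
python3 - <<'E'
from mv import *
st();delta([.4622,.2900,.123],down(0))
g=grab('side','side8');f=grab('top','top8')
for a,b in(('top3','top8'),):
    for n in(a,b):
        I=cv2.imread(f'pics/{n}.png'); H=cv2.cvtColor(I,cv2.COLOR_BGR2HSV)[207:229,290:312]; m=(H[...,1]>125)&(H[...,2]>120); yy,xx=np.nonzero(m); print(n,len(xx),xx.mean()+290,yy.mean()+207)
# where is the driver axis in side view rows (handle/shank) vs prediction
s=ctrl.get_state();A=R.from_quat(s['tcp_rot'])
for z in(20,40,60,113): print(z,proj(g,s['tcp_pos']+A.apply([0,0,z/1000])))
E
```

```text
{'clock': np.float64(37.8), 'tcp_pos': array([0.4638, 0.2876, 0.2928]), 'wrist_force': array([-0.2806, -0.6061, -1.5513]), 'moment': array([-0.0123, -0.022 ,  0.024 ]), 'opening': np.float64(0.0247), 'grasp_force': np.float64(99.3843), 'qpos': array([-0.6256,  0.2076, -0.0072,  1.7618,  0.0003,  1.1728,  0.9302])}
shift [  1.4   2.3 169.8] rot [ 0.0006 -0.0012 -0.0078] n 170.0 0.01
top3 81 300.037037037037 218.1851851851852
top8 60 299.1333333333333 219.33333333333334
20 [[348.7674 253.7118]]
40 [[348.2956 262.6917]]
60 [[347.8413 271.339 ]]
113 [[346.7149 292.7788]]
```

Emit:
drive_tool(commands="1.5 2.3 20 0 0 -0.008 15; 1.5 2.3 40 0 0 -0.008 15; 1.5 2.3 55 0 0 -0.008 15; 1.5 2.3 65 0 0 -0.008 15; 1.5 2.3 75 0 0 -0.008 15; 1.5 2.3 85 0 0 -0.008 15; 1.5 2.3 95 0 0 -0.008 15; 1.5 2.3 105 0 0 -0.008 15")

```text
clock: 38.9
tcp_pos: [0.4618, 0.2905, 0.187]
tcp_rot: [-0.001, 1.0, 0.0, -0.001]
wrist_force: [-0.4, 0.0, -1.8]
opening: 0.025
grasp_force: 99.4
```

```bash
python3 - <<'E'
from mv import *
st();delta([.4622,.2900,.123],down(0))
E
```

```text
{'clock': np.float64(38.9), 'tcp_pos': array([0.4618, 0.2905, 0.187 ]), 'wrist_force': array([-0.3949,  0.0425, -1.8485]), 'moment': array([-0.0348,  0.0207,  0.0282]), 'opening': np.float64(0.025), 'grasp_force': np.float64(99.3565), 'qpos': array([-0.6263,  0.3043, -0.0146,  1.8921,  0.004 ,  0.9459,  0.9302])}
shift [-0.5 -0.5 64. ] rot [ 0.0005 -0.0012  0.002 ] n 64.0 0.0
```

In the hole with no contact. Continuing down.

Emit:
drive_tool(commands="-0.5 -0.5 12 0 0 0 15; -0.5 -0.5 24 0 0 0 15; -0.5 -0.5 36 0 0 0 15; -0.5 -0.5 46 0 0 0 15; -0.5 -0.5 54 0 0 0 15; -0.5 -0.5 60 0 0 0 15; -0.5 -0.5 63 0 0 0 15; -0.5 -0.5 63 0 0 0 15")

```text
clock: 39.9
tcp_pos: [0.4622, 0.2899, 0.1245]
tcp_rot: [-0.001, 1.0, 0.0, -0.001]
wrist_force: [-0.1, 0.2, -1.4]
opening: 0.0247
grasp_force: 99.4
```

Emit:
drive_tool(commands="0 0 0.5 0 0 0 15; 0 0 1 0 0 0 15; 0 0 1.5 0 0 0 15; 0 0 2 0 0 0 15; 0 0 2.5 0 0 0 15; 0 0 3 0 0 0 15; 0 0 3 0 0 0 15; 0 0 3 0 0 0 15")

```text
clock: 40.9
tcp_pos: [0.4622, 0.2899, 0.1216]
tcp_rot: [-0.001, 1.0, 0.0, -0.001]
wrist_force: [0.2, 0.7, -1.5]
opening: 0.0244
grasp_force: 99.4
```

```bash
python3 q.py
```

```text
{'clock': np.float64(40.9), 'tcp_pos': array([0.4622, 0.2899, 0.1216]), 'wrist_force': array([ 0.2202,  0.6774, -1.533 ]), 'moment': array([-0.0419,  0.0313,  0.0016]), 'opening': np.float64(0.0244), 'grasp_force': np.float64(99.3572), 'qpos': array([-0.6244,  0.3851, -0.0158,  1.9518,  0.0067,  0.8056,  0.9291])}
F dock [-0.1522 -0.0656 -1.6822] tcp dock mm [196.6358 186.6912 -47.1477]
```

Emit:
drive_tool(commands="0 0 0.4 0 0 0 15; 0 0 0.8 0 0 0 15; 0 0 1.2 0 0 0 15; 0 0 1.6 0 0 0 15; 0 0 2 0 0 0 15; 0 0 2 0 0 0 15; 0 0 2 0 0 0 15; 0 0 2 0 0 0 15")

```text
clock: 41.9
tcp_pos: [0.4622, 0.29, 0.1212]
tcp_rot: [-0.001, 1.0, 0.0, -0.001]
wrist_force: [-3.6, -2.4, 10.9]
opening: 0.0249
grasp_force: 100.7
```

```bash
python3 q.py
```

```text
{'clock': np.float64(41.9), 'tcp_pos': array([0.4622, 0.29  , 0.1212]), 'wrist_force': array([-3.5784, -2.4286, 10.9357]), 'moment': array([-0.5314,  0.8116, -0.0066]), 'opening': np.float64(0.0249), 'grasp_force': np.float64(100.659), 'qpos': array([-0.6244,  0.3856, -0.0158,  1.9522,  0.0068,  0.8043,  0.929 ])}
F dock [ 2.7336  2.9556 11.0492] tcp dock mm [196.4946 186.6354 -47.4875]
```

Emit:
drive_tool(commands="0 0 -1 0 0 0 15; 0 0 -1 0 0 0 24; 0 0 -1 0 0 0 30; 0 0 -1 0 0 0 40; 0 0 -1 0 0 0 55; 0 0 -1 0 0 0 70; 0 0 -1 0 0 0 75; 0 0 -10 0 0 0 75", squeeze=30)

```text
clock: 42.9
tcp_pos: [0.4617, 0.2896, 0.1293]
tcp_rot: [-0.001, 1.0, -0.0, -0.001]
wrist_force: [-0.1, -0.1, 1.2]
opening: 0.0749
grasp_force: 0.0
```

Emit:
drive_tool(commands="0 0 -20 0 0 0 75; 0 0 -50 0 0 0 75; 0 0 -80 0 0 0 75; 0 0 -120 0 0 0 75; 0 0 -160 0 0 0 75; 0 0 -190 0 0 0 75; 60 0 -190 0 0 0 75; 60 0 -190 0 0 0 75")

```text
clock: 43.9
tcp_pos: [0.3987, 0.2903, 0.3207]
tcp_rot: [-0.003, 1.0, 0.001, -0.001]
wrist_force: [0.3, -0.6, 0.7]
opening: 0.0751
grasp_force: 0.0
```

```bash
python3 q.py; python3 - <<'E'
from mv import *
g=grab('side','side9');f=grab('top','top9')
for a,b,regs in(('side0','side9',dict(handle=(330,285,40,45),mug=(235,375,50,70),bird=(232,312,24,50),tin=(262,180,28,20),soap=(268,166,26,16))),('top0','top9',dict(cap=(232,278,24,24),mug=(158,245,36,40),bird=(215,220,34,26),tin=(398,172,28,24),soap=(424,164,30,28)))):
    A=cv2.imread(f'pics/{a}.png').astype(np.float32);B=cv2.imread(f'pics/{b}.png').astype(np.float32)
    for k,(x,y,w,h) in regs.items():
        p,q=[cv2.cvtColor(v[y:y+h,x:x+w],cv2.COLOR_BGR2GRAY) for v in(A,B)]
        sh,r=cv2.phaseCorrelate(p,q,cv2.createHanningWindow((w,h),cv2.CV_32F)); print(b,k,np.round(sh,2),round(r,2),np.abs(p-q).mean().round(1))
I=cv2.imread('pics/top9.png'); H=cv2.cvtColor(I,cv2.COLOR_BGR2HSV)[200:232,285:312]
print('brass now/steel map'); J=I[205:230,288:316]
for n in('top3','top9'):
    H=cv2.cvtColor(cv2.imread(f'pics/{n}.png'),cv2.COLOR_BGR2HSV)[203:230:1,288:320]
    for r in range(0,27): print(''.join('#' if (c[1]>125 and c[2]>110) else ('o' if c[1]<75 and c[2]>75 else '.') for c in H[r]))
    print()
E
```

```text
{'clock': np.float64(43.9), 'tcp_pos': array([0.3987, 0.2903, 0.3207]), 'wrist_force': array([ 0.2947, -0.5851,  0.7297]), 'moment': array([ 0.0003, -0.0112, -0.0159]), 'opening': np.float64(0.0751), 'grasp_force': np.float64(0.0), 'qpos': array([-0.6748,  0.0995, -0.0423,  1.8268,  0.0023,  1.2159,  0.86  ])}
F dock [-0.0732 -0.4163  0.8849] tcp dock mm [284.4462 248.6492 132.0566]
side9 handle [-1.04  1.86] 0.87 6.1
side9 mug [ 0.09 -0.08] 1.04 3.6
side9 bird [-0.    0.06] 0.98 1.5
side9 tin [0.05 0.27] 0.86 3.8
side9 soap [ 0.93 -0.37] 0.91 3.8
top9 cap [4.2  0.33] 0.34 11.0
top9 mug [-0.15  0.14] 0.8 2.2
top9 bird [0.33 0.14] 0.53 36.6
top9 tin [0.09 0.02] 0.95 8.7
top9 soap [-0.14  0.  ] 0.95 8.5
brass now/steel map
................................
................................
..#.............................
.........#......................
...................#............
.oo.............................
.oo......oooo...................
.........ooooo.......oooooo.....
........ooooooo......oooooooo...
........ooooooo......ooooooooooo
.....................ooooooooooo
......
[... 713 characters left out ...]
.......
.oo.............................
.....................oooooo.....
.....................oooooooo...
.....................ooooooooooo
......................oooooooooo
.........####.........oooooooooo
........#######......ooooooooooo
.......#########.....ooooooooooo
.......#########....oooooooooooo
...........#####.ooooooooooooooo
........#...###..ooooooooooooooo
.......########..ooooooooooooooo
.....o.#########.ooooooooooooooo
.....o..########.ooooooooooooooo
.....oo.########.oooo.oooooooooo
......o...####..oooo..oooooooooo
..................oo..oooooooooo
..................oooooooooooooo
.....................ooooooooooo
......................ooooo..ooo
......................o.........
```

```bash
python3 - <<'E'
from mv import *
for n,(x,y,w,h) in(('side0',(338,285,20,16)),('side9',(338,285,20,16)),('top0',(234,276,18,18)),('top4',(234,276,18,18)),('top9',(234,276,18,18))):
    H=cv2.cvtColor(cv2.imread(f'pics/{n}.png'),cv2.COLOR_BGR2HSV)[y:y+h,x:x+w].astype(float); wt=np.clip(H[...,2]-110,0,None)*(H[...,0]>15)*(H[...,1]>110)
    yy,xx=np.mgrid[:h,:w]; print(n,wt.sum().round(),(wt*xx).sum()/wt.sum()+x,(wt*yy).sum()/wt.sum()+y)
f=load('side0');P=np.array([.462,.289,.176])
for e in np.eye(3)*.005: print((proj(f,P+e)-proj(f,P)).round(2))
E
```

```text
side0 5976.0 347.53580990629183 292.36897590361446
side9 5252.0 345.8455826351866 293.73686214775324
top0 1157.0 241.76490924805532 285.10630942091615
top4 24.0 242.41666666666666 285.7916666666667
top9 0.0 nan nan
[[-2.88  0.01]]
[[0.15 2.19]]
[[ 0.11 -1.92]]<stdin>:4: RuntimeWarning: invalid value encountered in scalar divide
```

```bash
python3 -c "
from h import *
print(ctrl.close_job())"
```

```text
the job is handed in; nothing more can be done
None
```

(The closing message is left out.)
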